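# Fit the ribbon cartridge in the forms printer

### The job

Fit the ribbon cartridge lying on the desk into the open forms printer: set it in the bay, then wind its knob clockwise while pressing lightly until the drive teeth mesh, and push the cartridge fully home under the latch. Do not force it down while the teeth still block, do not wind the knob backwards, leave the mug, stapler and sticky notes where they are, and let go at the end.

Things in the scene. Friction and masses are not known exactly. Their poses are not given: they have to be found in the camera images.
- printer: Off-white forms printer, fixed, 200 x 260 mm, rim 67 mm high; its cover stands open at the rear (+x), leaning back, up to 175 mm high. Origin: centre of its underside on the desk; x to its rear, y to its left, z up. Its sunk dark bay has a deck 55 mm above the desk, with a small print head that stands between the cartridge's horns.
- bay (a point): Centre of the cartridge's place on the bay deck, 55 mm above the desk; axes as the printer's. A cartridge fully home has its origin here, its axes parallel to these: horns to +x, knob at -y over the spindle. Round-topped pillars 22 mm high stand round the place with 1 mm play a side; they guide the cartridge in from up to 3 mm off.
- spindle_top (a point): Point on the axis of the steel drive spindle, at its 8 straight teeth's tops, 13 mm above the bay deck; axes as the printer's (they do not turn with it). 34 mm across the teeth; a round nose stands 3 mm higher. It is stiff to turn (0.3 N m, and it need not turn); its teeth stand at an unknown angle.
- latch_nose (a point): Nose of the sprung latch at the -y end of the cartridge's place, 5 mm above the deck; axes as the printer's. It gives way sideways by itself and clicks over a 2 mm lip at the foot of the cartridge's knob end as that is pushed home: about 10 N down on the knob.
- fin (a point): Centre of the fin by which the black ribbon cartridge is carried: 10 mm thick (x), 36 mm long (y), 22 mm high, on the case top. Axes are the cartridge's: x towards its two 30 mm horns, y away from the knob end, z up. Cartridge origin (centre of the underside of the 64 x 170 x 20 mm case) at x -4, y -12, z -31 mm from here. Weight about 0.2 kg.
- knob_bar (a point): Centre of the winding knob's wing bar: 11 mm thick (x), 36 mm long (y), 20 mm high; x and y turn with the knob. It stands on a 44 mm disc whose top is 10 mm lower and 24 mm above the cartridge's underside. The axis (z) is 52 mm from the cartridge's origin, to -y. Below, inside, is a socket with 8 teeth, 45 degrees apart, that mesh with the spindle within about 6 degrees.
- knob (a joint): Angle of the knob in its cartridge, growing as it is wound clockwise from above (as the moulded arrow); 0 to 0.25 at the start; turns easily. The teeth never mesh as first set down: mostly less than 45 degrees of winding is needed. Until they mesh the knob end stays some 13 mm above home and, let go, the far end sinks to the deck (a lean of 5 degrees).
- drive_end (a point): Point on the cartridge's underside, 80 mm from its origin to its -y (the knob and latch end); axes as the cartridge's. 13 mm or more above the deck while the teeth block, about 7 mm when they mesh and the lip rests on the latch, 0 when home.
- far_end (a point): Point on the cartridge's underside, 80 mm from its origin towards +y (the end away from the knob); axes as the cartridge's.
- mug: Green mug, 96 mm high, a bystander; origin at its underside.
- stapler: Red and black stapler, 152 mm long, left of the printer, a bystander; origin at its underside.
- sticky_notes: Yellow block of sticky notes, 76 mm square, a bystander; origin at its underside.

How it is judged:
On the way:
1. the cartridge is set in the bay, over the spindle (z of each of drive_end, far_end in the frame of bay below 0.02 m and x of drive_end in the frame of bay between -0.006 and 0.006 m and y of drive_end in the frame of bay between -0.086 and -0.074 m), for 0.1 s.
At the end, for the whole second after the job is handed in: The cartridge lies fully home in its place: both ends of its underside within 2.5 mm of the bay deck and within 4 mm of their place sideways, released and at rest; mug, stapler and sticky notes within 30 mm of where they stood (z of drive_end in the frame of bay between -0.003 and 0.0025 m and z of far_end in the frame of bay between -0.003 and 0.0025 m and x of drive_end in the frame of bay between -0.004 and 0.004 m and y of drive_end in the frame of bay between -0.084 and -0.076 m and x of far_end in the frame of bay between -0.004 and 0.004 m and distance of each of mug, stapler, sticky_notes from where it was at the start of the episode below 0.03 m); the robot touches nothing.
It fails at once if the printer is loaded with more than 100 N while the cartridge's knob end is still 10 mm or more above home (forced against blocking teeth) (contact force between printer and anything else above 100 N and z of drive_end in the frame of bay between 0.01 and 0.022 m).
It fails at once if the knob is wound backwards by more than half a radian (value of joint knob below -0.5 rad).
It fails at once if mug, stapler or sticky notes pushed by more than 30 mm (distance of any of mug, stapler, sticky_notes from where it was at the start of the episode above 0.03 m).
It also fails if it takes over 48 s, if anything falls off the work surface, if the arm or the gripper's body presses on something with over 40 N, if the wrist force passes 120 N, or if a joint passes its speed limit or range.

### The arm

A 7-joint arm with a two-finger parallel gripper is mounted at the origin on a cart in front of the work surface, level with it; the furniture and walls round the work are solid. World frame = base frame: x ahead of the robot, y to its left, z up, the work surface at z = 0. Lengths are in m, angles in rad, forces in N, time in s.
With the tool pointing down it reaches from about 0.425 to 0.925 m from the base axis. Payload 6.8 kg.
Tool frame: the origin (TCP) lies on the centre line of the jaws, within the pads' length; the fingertips stand 17 mm ahead of it and the grasp point (between the pads) lies 2 mm behind it (nose_length is the distance from the TCP to the fingertips, in m); z points along the fingers, x is the direction in which the jaws open and shut, and the axes are right-handed (so a half turn about z gives the same grasp; the last joint's range is limited). The gripper opens to 85 mm and grips with 20 to 120 N. Pads are 22 mm wide; open, the fingers measure 114 mm over their backs; the gripper's body (76 mm by 85 mm) begins 54 mm behind the grasp point. The pads swing forward as they close: fully open they stand 13 mm farther back than shut.
Start: joints at [-1.272, 0.477, 0.022, 1.555, -0.011, 1.109, -0.083], TCP at [0.267, 0.62, 0.248] pointing down, gripper open.
Joint ranges: [-2.96, 2.96], [-0.34, 2.1], [-1.41, 1.46], [0.24, 2.44], [-1.37, 4.51], [0.17, 1.92], [-2.96, 2.96]. Speed limits (rad/s): [2.39, 2.39, 3.14, 3.14, 3.14, 3.14, 3.14].

### API

Orientations are given as a unit quaternion [w, x, y, z].
In Python, from station import * gives the robot as it stands.
- The arm moves only by the tool send_rows, never from a script. Its argument "commands" is a list of rows, each an object with "translation": the shift along the tool's x, y, z in m, a list of three; "rot": the turn, a rotation vector about the tool's x, y, z in degrees, a list of three; "grip": the finger opening in m, from 0 to 0.0854. In form: [{"translation": [tx, ty, tz], "rot": [rx, ry, rz], "grip": grip}, ...]. A call has exactly 5 rows; each row shifts and turns the commanded pose from where the row before left it, along the tool's axes as they then stand; what a row does not reach is not made up. A row lasts 1/12 s, in which the tool goes at most 41.7 mm and 7.16 degrees, less where a joint would pass 70% of its speed; a pose out of reach is approached as far as the arm can. A call with a gripper value outside its range is refused whole. The fingers move at their own pace and stop on an object; "force" is the grip in N (left out, the last holds). Time passes only in rows, so rows that do not move let the fingers close, or fill a call up. It gives the time, the measured TCP pose, the force and the opening at its end, in the units of the state.
- get_obs(): the state, without advancing time (a new reading comes with each control period).
- read_camera(name): name is "scene" or "top" or "wrist"; returns a dict with "pixels" (480x640x3 uint8, red, green, blue), "depth" (480x640 float32, m along the optical axis (not along the pixel's ray), 0 where there is no reading), "mtx" (3x3 intrinsics, pixels), "extrinsics" (4x4, takes a point from camera to world coordinates). Camera axes: x right, y up, looking along -z (the intrinsics and any distortion apply to the point x, -y, -z); pixel columns grow to the right and rows downward; lengths in m; the calibration is good to about 2 mm. A picture is of the moment at which its call begins.
- hand_in(): hands the job in, once; it reports no verdict.
The state is a dict: "t": time; "q": joint angles; "joint_vel": joint speeds; "joint_torque": joint torques, N m; "eef_pos": TCP position; "tool_rot": TCP orientation; "contact_force": force on the tool from outside, world axes, zero at the start; "torque": the same for the moment, N m; "gripper_width": opening from 0.0 (shut) to 1.0 (fully open).
Only numpy, scipy, OpenCV 4.12 (cv2) and the standard library are available. Lean on these libraries where they do the work, as an engineer would, in place of code of your own. Each camera call takes 0.05 s, during which the arm holds its last target.

## Working session

There is one attempt and no reset: what is moved stays moved. The work goes in short steps, Python scripts to look and compute and a tool call to move; the robot and the scene stay as the last step left them, time stands still between calls to the robot, and variables do not carry over. Pictures are saved under pics/ and viewed, and the job is handed in when it is done.

Besides the shell and the picture viewer there is one more tool, called after "Call:" as name(argument=value, ...) on one line, values as JSON. send_rows: Moves the arm, as the interface text tells. Its arguments: {"type":"object","properties":{"commands":{"type":"array","items":{"type":"object","properties":{"translation":{"type":"array","items":{"type":"number"}},"rot":{"type":"array","items":{"type":"number"}},"grip":{"type":"number"}}}},"force":{"type":"number"}},"required":["commands"]}

```bash
ls; mkdir -p pics; python3 - <<'E'
from station import *
import cv2,numpy as np
o=get_obs();print({k:np.round(v,3) for k,v in o.items()})
for n in ("scene","top","wrist"):
    c=read_camera(n);cv2.imwrite(f"pics/{n}0.png",c["pixels"][:,:,::-1]);np.savez(f"pics/{n}0.npz",**c)
    print(n,np.round(c["mtx"],1).tolist(),np.round(c["extrinsics"],3).tolist())
E
```

```text
pics
{'t': np.float64(0.0), 'q': array([-1.272,  0.478,  0.022,  1.556, -0.011,  1.109, -0.083]), 'joint_vel': array([-0.001,  0.001, -0.   ,  0.001, -0.   ,  0.   , -0.001]), 'joint_torque': array([ 1.0000e-03, -5.9645e+01,  1.6090e+00, -2.8120e+01,  1.3000e-02,
        9.0000e-03, -0.0000e+00]), 'eef_pos': array([0.267, 0.619, 0.247]), 'tool_rot': array([ 0.001,  0.835,  0.55 , -0.001]), 'contact_force': array([ 1.353,  0.298, -0.014]), 'torque': array([-0.024, -0.013,  0.029]), 'gripper_width': np.float64(1.002)}
scene [[578.2, 0.0, 326.2], [0.0, 578.2, 235.5], [0.0, 0.0, 1.0]] [[0.848, 0.364, -0.385, 0.048], [-0.529, 0.609, -0.591, -0.716], [0.019, 0.705, 0.709, 1.043], [0.0, 0.0, 0.0, 1.0]]
top [[621.0, 0.0, 317.7], [0.0, 621.0, 244.8], [0.0, 0.0, 1.0]] [[0.418, 0.8, -0.43, -0.202], [-0.909, 0.366, -0.201, -0.28], [-0.003, 0.475, 0.88, 1.626], [0.0, 0.0, 0.0, 1.0]]
wrist [[388.1, 0.0, 319.9], [0.0, 388.1, 239.8], [0.0, 0.0, 1.0]] [[0.397, -0.881, -0.256, 0.201], [0.918, 0.38, 0.113, 0.648], [-0.002, -0.28, 0.96, 0.373], [0.0, 0.0, 0.0, 1.0]]
```

View pics/scene0.png

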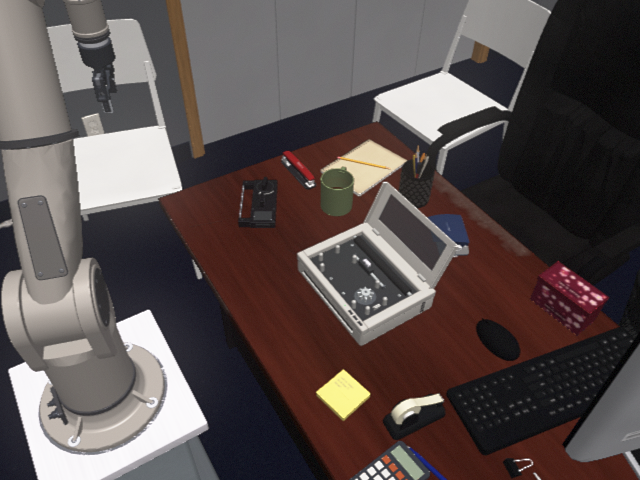

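View pics/top0.png

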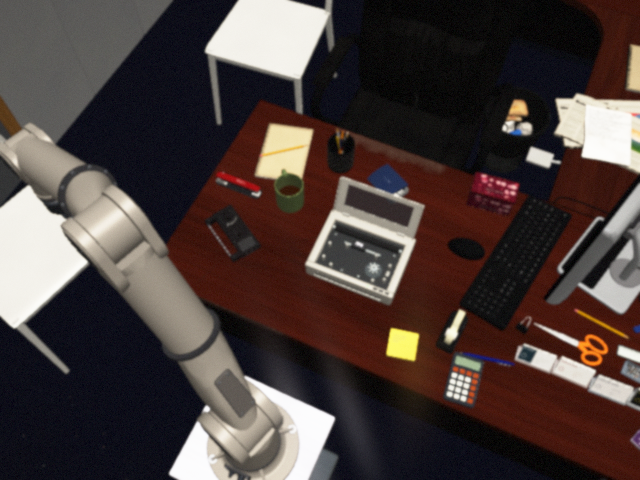

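View pics/wrist0.png

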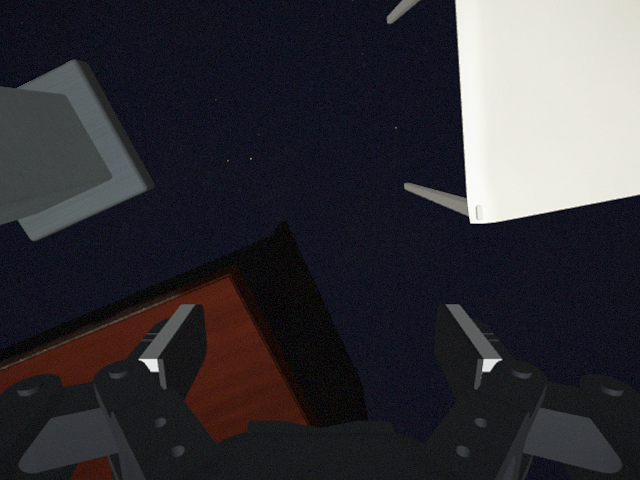

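The cartridge is the black object at scene (258,203) and top (233,232). The printer is at scene (370,280) and top (363,255). Next I'll enlarge both.

```bash
cat > h.py <<'E'
from station import *
import cv2,numpy as np
def load(f):
    return dict(np.load(f))
def crop(c,u0,v0,u1,v1,k,out):
    im=c["pixels"][v0:v1,u0:u1,::-1].astype(np.float32)
    im=np.clip(255*(im/255)**0.6,0,255).astype(np.uint8)
    cv2.imwrite(out,cv2.resize(im,None,fx=k,fy=k,interpolation=cv2.INTER_CUBIC))
def ray(c,u,v):
    K=c["mtx"];T=c["extrinsics"]
    d=np.array([(u-K[0,2])/K[0,0],-(v-K[1,2])/K[1,1],-1.])
    return T[:3,3],T[:3,:3]@d
def atz(c,u,v,z):
    o,d=ray(c,u,v);return o+d*(z-o[2])/d[2]
def dep(c,u,v):
    o,d=ray(c,u,v);return o+d*c["depth"][int(round(v)),int(round(u))]
def cloud(c):
    K=c["mtx"];T=c["extrinsics"];v,u=np.mgrid[0:480,0:640]
    z=c["depth"];P=np.stack([(u-K[0,2])/K[0,0]*z,-(v-K[1,2])/K[1,1]*z,-z],-1)
    W=P@T[:3,:3].T+T[:3,3];W[z<=0]=np.nan;return W
def proj(c,p):
    T=c["extrinsics"];K=c["mtx"];q=T[:3,:3].T@(np.asarray(p)-T[:3,3])
    return np.array([K[0,2]-K[0,0]*q[0]/q[2],K[1,2]+K[1,1]*q[1]/q[2]])
E
python3 - <<'E'
from h import *
s=load("pics/scene0.npz");t=load("pics/top0.npz")
crop(s,225,165,295,235,8,"pics/s_c.png");crop(s,290,175,460,345,4.5,"pics/s_p.png")
crop(t,195,195,275,270,8,"pics/t_c.png");crop(t,295,170,435,305,5,"pics/t_p.png")
E
```

```text
(no output)
```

View pics/s_c.png

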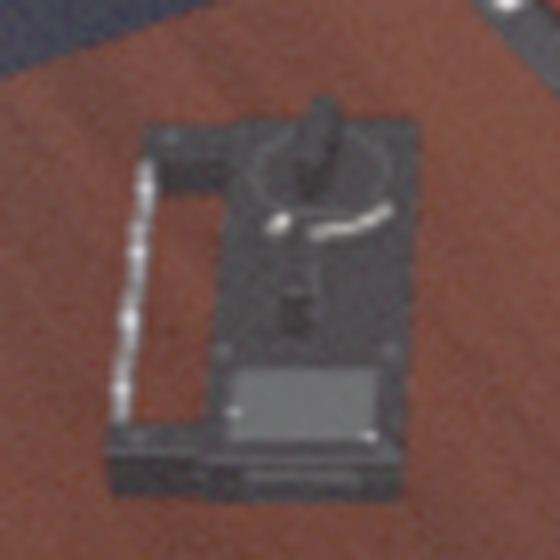

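View pics/s_p.png

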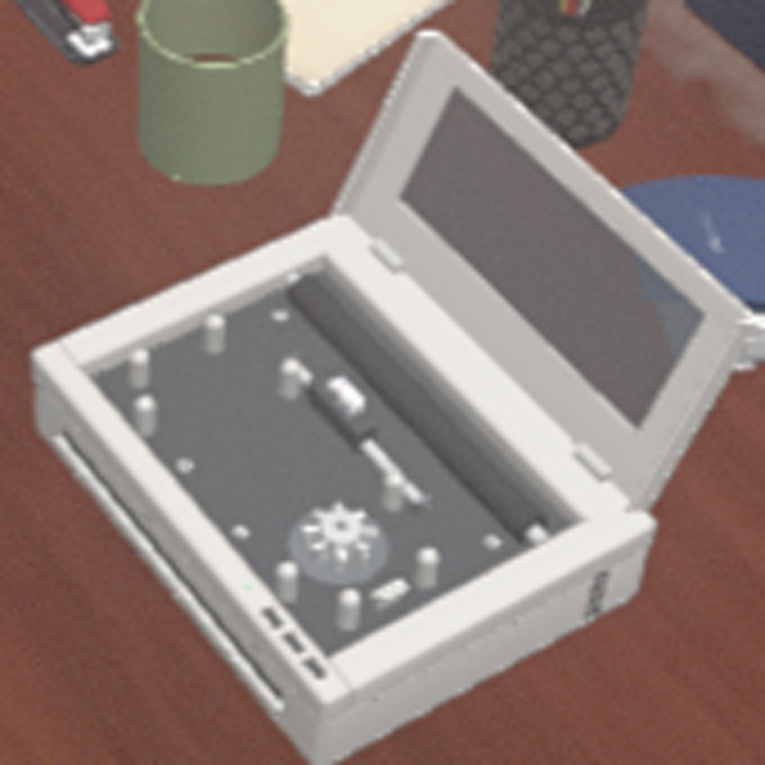

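View pics/t_c.png

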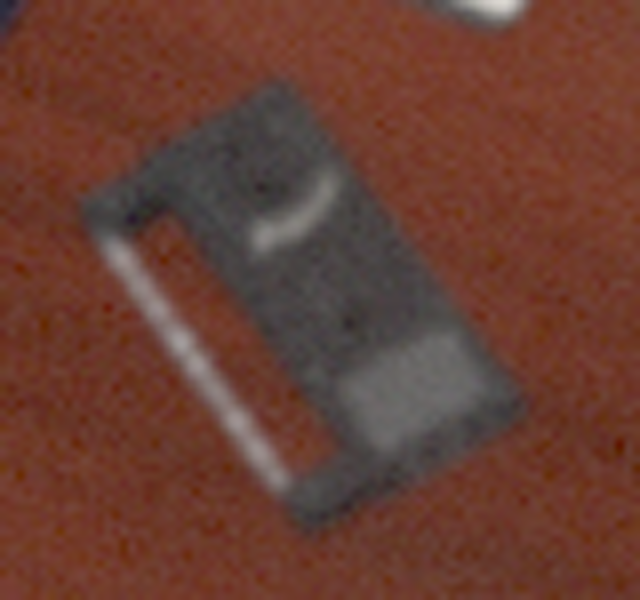

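View pics/t_p.png

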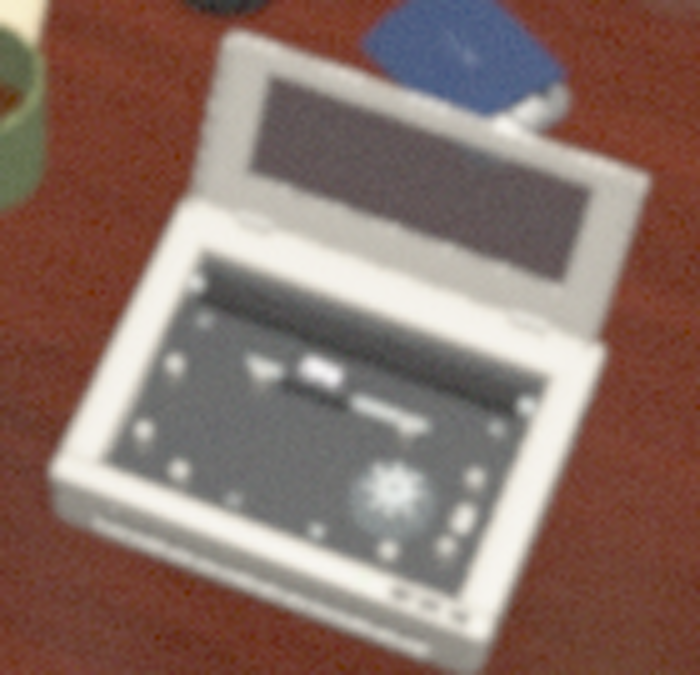

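```bash
python3 - <<'E'
from h import *
s=load("pics/scene0.npz");t=load("pics/top0.npz")
def pr(n,c,o,k,x,y,z):
    u=o[0]+(x+.5)/k-.5;v=o[1]+(y+.5)/k-.5
    print(n,np.round(atz(c,u,v,z),4),"dep",np.round(dep(c,u,v),4))
for n,x,y,z in [("knob -x",418,122,.02),("far -x",403,452,.02),("horn knob",148,128,.02),("horn far",110,448,.02),("knob bar top near",305,160,.044),("bar far",325,97,.044),("fin",297,290,.042)]:
    pr("S "+n,s,(225,165),8,x,y,z)
for n,x,y,z in [("knob -x",282,82,.02),("far -x",520,400,.02),("horn knob",85,208,.02),("horn far",305,515,.02)]:
    pr("T "+n,t,(195,195),8,x,y,z)
for n,x,y,z in [("rim FL",35,355,.067),("rim FR",320,705,.067),("rim RR",652,520,.067),("rim RL",340,215,.067),("spindle",340,523,.071),("sp base",340,545,.055),
  ("mug base",205,150,.0)]:
    pr("S "+n,s,(290,175),4.5,x,y,z)
for n,x,y,z in [("rim FL",55,470,.067),("rim FR",480,640,.067),("rim RR",603,350,.067),("rim RL",188,208,.067),("spindle",393,487,.071)]:
    pr("T "+n,t,(295,170),5,x,y,z)
W=cloud(s)
for name,m in [("cart",(W[...,0]>.3)&(W[...,0]<.8)&(W[...,1]>0)&(W[...,1]<.45)&(W[...,2]>.012)&(W[...,2]<.06))]:
    print(name,m.sum(),np.nanmin(W[m],0),np.nanmax(W[m],0))
for x in np.arange(0.30,.95,.05): pass
E
```

```text
S knob -x [0.6004 0.3885 0.02  ] dep [0.6003 0.3884 0.0201]
S far -x [0.5179 0.2467 0.02  ] dep [0.5206 0.2523 0.0141]
S horn knob [0.5194 0.4327 0.02  ] dep [0.5182 0.4299 0.0225]
S horn far [0.4388 0.2961 0.02  ] dep [0.4378 0.2935 0.0226]
S knob bar top near [0.5457 0.3644 0.044 ] dep [0.5446 0.3619 0.0462]
S bar far [0.5667 0.3901 0.044 ] dep [0.5652 0.3868 0.047 ]
S fin [0.5144 0.3102 0.042 ] dep [0.5138 0.3087 0.0435]
T knob -x [0.5971 0.3876 0.02  ] dep [0.5928 0.384  0.0287]
T far -x [0.5124 0.2422 0.02  ] dep [0.511  0.2412 0.0231]
T horn knob [0.5173 0.4282 0.02  ] dep [0.5208 0.4317 0.0123]
T horn far [0.4377 0.2914 0.02  ] dep [0.4395 0.2931 0.0154]
S rim FL [0.4892 0.0809 0.067 ] dep [0.4909 0.084  0.0632]
S rim FR [ 0.4916 -0.1741  0.067 ] dep [ 0.4929 -0.1726  0.0643]
S rim RR [ 0.6913 -0.1679  0.067 ] dep [ 0.6905 -0.1685  0.0682]
S rim RL [0.6827 0.0859 0.067 ] dep [0.6779 0.0799 0.0744]
S spindle [ 0.5581 -0.0937  0.071 ] dep [ 0.5564 -0.0957  0.0742]
S sp base [ 0.5586 -0.0947  0.055 ] dep [ 0.5502 -0.105   0.0714]
S mug base [0.689 0.228 0.   ] dep [0.6681 0.1971 0.0341]
T rim FL [0.4912 0.0815 0.067 ] dep [0.4924 0.0821 0.0644]
T rim FR [ 0.4939 -0.1733  0.067 ] dep [ 0.4964 -0.1729  0.0614]
T rim RR [ 0.6913 -0.1711  0.067 ] dep [ 0.7277 -0.1666  0.0036]
T rim RL [0.6794 0.0838 0.067 ] dep [0.676  0.0824 0.073 ]
T spindle [ 0.5583 -0.0954  0.071 ] dep [ 0.5608 -0.0948  0.0659]
cart 3636 [4.35486754e-01 1.26665495e-04 1.20086320e-02] [0.79995419 0.44947015 0.05999654]
```

```bash
cat > plan.py <<'E'
import sys
from h import *
from scipy.spatial.transform import Rotation as R, Slerp
def pose():
    o=get_obs();q=o["tool_rot"];return o["eef_pos"],R.from_quat([q[1],q[2],q[3],q[0]])
def down(psi): # tool x yaw deg
    p=np.radians(psi);c,s=np.cos(p),np.sin(p)
    return R.from_matrix(np.array([[c,s,0],[s,-c,0],[0,0,-1]]))
def plan(P0,R0,P1,psi,n,d=4):
    R1=down(psi)
    sl=Slerp([0,1],R.concatenate([R0,R1]));rot=(R0.inv()*R1).as_rotvec(degrees=True)/n
    p=P0.copy();r=R0
    rr=np.round(rot,2)
    for i in range(n):
        tgt=P0+(P1-P0)*(i+1)/n
        t=np.round(r.inv().apply(tgt-p),d);p=p+r.apply(t);r=r*R.from_rotvec(rr,degrees=True)
        print(i,t.tolist(),rr.tolist())
def st():
    o=get_obs();P,r=pose();x=r.as_matrix()[:,0]
    print("t",round(float(o["t"]),2),"P",np.round(P,4),"yaw",round(np.degrees(np.arctan2(x[1],x[0])),2),"z",np.round(r.as_matrix()[:,2],3),"F",np.round(o["contact_force"],1),"M",np.round(o["torque"],2),"w",round(float(o["gripper_width"]),3),"q",np.round(o["q"],2))
if __name__=="__main__":
    x,y,z,psi=map(float,sys.argv[1:5]);n=int(sys.argv[5])
    st();P,r=pose();plan(P,r,np.array([x,y,z]),psi,n)
E
python3 plan.py .535 -.05 .30 90 20
```

```text
t 0.15 P [0.2669 0.6195 0.2476] yaw 66.69 z [-0.    -0.001 -1.   ] F [ 0.3  0.7 -0.2] M [-0.01  0.06  0.04] w 1.005 q [-1.27  0.48  0.02  1.56 -0.01  1.11 -0.08]
0 [-0.0254, 0.0256, -0.0026] [-0.0, 0.0, -1.17]
1 [-0.026, 0.025, -0.0026] [-0.0, 0.0, -1.17]
2 [-0.0265, 0.0245, -0.0026] [-0.0, 0.0, -1.17]
3 [-0.0269, 0.0239, -0.0025] [-0.0, 0.0, -1.17]
4 [-0.0275, 0.0234, -0.0026] [-0.0, 0.0, -1.17]
5 [-0.0279, 0.0229, -0.0026] [-0.0, 0.0, -1.17]
6 [-0.0284, 0.0222, -0.0026] [-0.0, 0.0, -1.17]
7 [-0.0288, 0.0217, -0.0026] [-0.0, 0.0, -1.17]
8 [-0.0293, 0.0211, -0.0026] [-0.0, 0.0, -1.17]
9 [-0.0297, 0.0204, -0.0025] [-0.0, 0.0, -1.17]
10 [-0.0301, 0.0199, -0.0026] [-0.0, 0.0, -1.17]
11 [-0.0305, 0.0193, -0.0026] [-0.0, 0.0, -1.17]
12 [-0.0308, 0.0186, -0.0026] [-0.0, 0.0, -1.17]
13 [-0.0313, 0.018, -0.0026] [-0.0, 0.0, -1.17]
14 [-0.0316, 0.0173, -0.0026] [-0.0, 0.0, -1.17]
15 [-0.032, 0.0167, -0.0025] [-0.0, 0.0, -1.17]
16 [-0.0323, 0.016, -0.0026] [-0.0, 0.0, -1.17]
17 [-0.0326, 0.0154, -0.0026] [-0.0, 0.0, -1.17]
18 [-0.0329, 0.0147, -0.0026] [-0.0, 0.0, -1.17]
19 [-0.0333, 0.014, -0.0026] [-0.0, 0.0, -1.17]
```

Call:
send_rows(commands=[{"translation": [-0.026,0.025,-0.003],"rot": [0,0,-1.2],"grip": 0.085},{"translation": [-0.026,0.025,-0.003],"rot": [0,0,-1.2],"grip": 0.085},{"translation": [-0.0265,0.0245,-0.003],"rot": [0,0,-1.2],"grip": 0.085},{"translation": [-0.027,0.024,-0.003],"rot": [0,0,-1.2],"grip": 0.085},{"translation": [-0.0275,0.0235,-0.003],"rot": [0,0,-1.2],"grip": 0.085}])

```text
t: 0.57
eef_pos: [0.3339, 0.4503, 0.2631]
tool_rot: [0.0, 0.805, 0.593, -0.0]
contact_force: [1.2, 0.8, 0.3]
gripper_width: 0.995
```

Call:
send_rows(commands=[{"translation": [-0.028,0.023,-0.003],"rot": [0,0,-1.2],"grip": 0.085},{"translation": [-0.0285,0.022,-0.003],"rot": [0,0,-1.2],"grip": 0.085},{"translation": [-0.029,0.0215,-0.003],"rot": [0,0,-1.2],"grip": 0.085},{"translation": [-0.0295,0.021,-0.003],"rot": [0,0,-1.2],"grip": 0.085},{"translation": [-0.03,0.0205,-0.003],"rot": [0,0,-1.2],"grip": 0.085}])

```text
t: 0.98
eef_pos: [0.4009, 0.2823, 0.2784]
tool_rot: [-0.0, 0.773, 0.634, -0.0]
contact_force: [0.3, -0.2, -0.8]
gripper_width: 0.994
```

Call:
send_rows(commands=[{"translation": [-0.03,0.02,-0.002],"rot": [0,0,-1.2],"grip": 0.085},{"translation": [-0.0305,0.0195,-0.002],"rot": [0,0,-1.2],"grip": 0.085},{"translation": [-0.031,0.0185,-0.002],"rot": [0,0,-1.2],"grip": 0.085},{"translation": [-0.0315,0.018,-0.002],"rot": [0,0,-1.2],"grip": 0.085},{"translation": [-0.0315,0.0175,-0.002],"rot": [0,0,-1.2],"grip": 0.085}])

```text
t: 1.4
eef_pos: [0.4693, 0.1151, 0.2884]
tool_rot: [-0.0, 0.739, 0.674, 0.0]
contact_force: [0.9, 0.1, -0.7]
gripper_width: 0.996
```

Call:
send_rows(commands=[{"translation": [-0.032,0.0165,-0.002],"rot": [0,0,-1.2],"grip": 0.085},{"translation": [-0.0325,0.016,-0.002],"rot": [0,0,-1.2],"grip": 0.085},{"translation": [-0.0325,0.0155,-0.002],"rot": [0,0,-1.2],"grip": 0.085},{"translation": [-0.033,0.0145,-0.002],"rot": [0,0,-1.2],"grip": 0.085},{"translation": [-0.033,0.014,-0.002],"rot": [0,0,-1.2],"grip": 0.085}])

```text
t: 1.82
eef_pos: [0.5375, -0.0516, 0.2983]
tool_rot: [-0.0, 0.702, 0.712, -0.0]
contact_force: [0.5, 0.1, -0.5]
gripper_width: 0.999
```

```bash
python3 - <<'E'
from plan import *
c=read_camera("wrist");st()
cv2.imwrite("pics/w1.png",c["pixels"][:,:,::-1]);np.savez("pics/w1.npz",**c)
E
```

```text
t 1.87 P [ 0.5394 -0.0595  0.2992] yaw 90.35 z [ 0.003 -0.004 -1.   ] F [ 1.8 -6.1  1.3] M [-0.44 -0.16 -0.02] w 0.992 q [-0.35  0.21  0.4   1.84 -0.09  1.11  1.66]
```

View pics/w1.png

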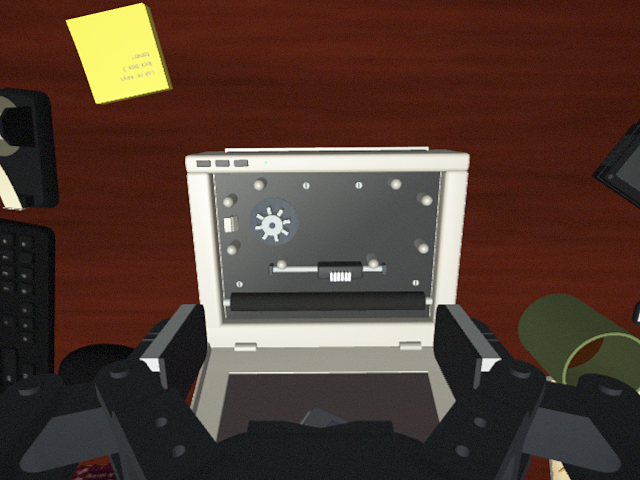

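Wrist picture: spindle at (272,224), pillars around it, and the latch at (230,225). The arm had not settled, so I'll retake it at rest.

```bash
python3 - <<'E'
from plan import *
for i in range(3): c=read_camera("wrist")
st()
np.savez("pics/w2.npz",**c)
crop(c,180,140,480,360,2.66,"pics/w2.png");crop(c,210,165,310,265,7,"pics/w2b.png")
E
```

```text
t 2.02 P [ 0.5372 -0.0507  0.298 ] yaw 90.54 z [-0.001 -0.    -1.   ] F [0.5 0.9 0.6] M [ 0.07  0.03 -0.01] w 0.994 q [-0.35  0.21  0.39  1.84 -0.09  1.11  1.65]
```

View pics/w2.png

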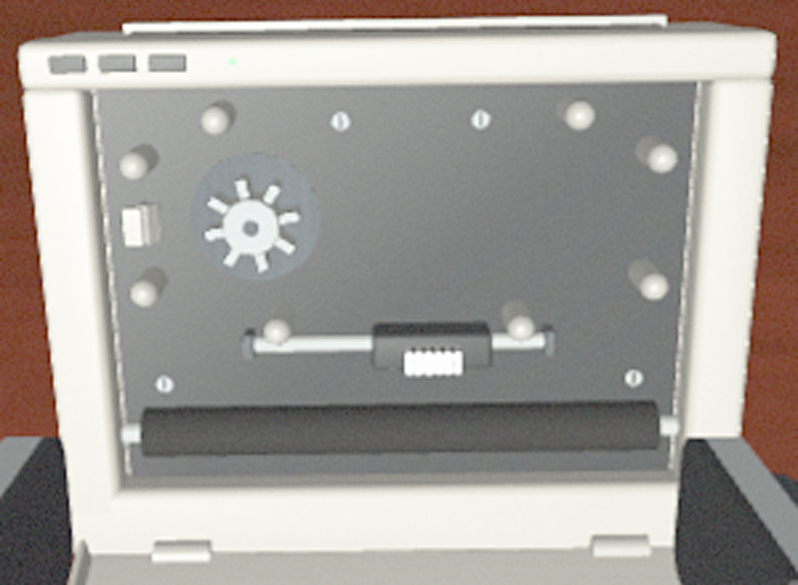

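View pics/w2b.png

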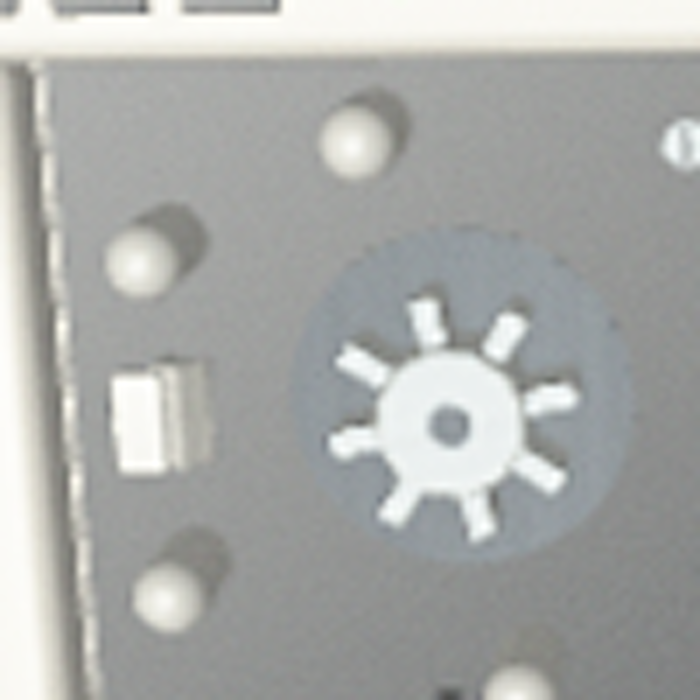

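```bash
python3 - <<'E'
from plan import *
c=load("pics/w2.npz")
def pb(x,y,z): return atz(c,210+(x+.5)/7-.5,165+(y+.5)/7-.5,z)
def pa(x,y,z): return atz(c,180+(x+.5)/2.66-.5,140+(y+.5)/2.66-.5,z)
ctr=pb(452,418,.068);print("ctr",ctr, "nose",pb(450,424,.071),"disc",pb(462,395,.055))
for x,y in [(427,303),(512,318),(577,395),(558,480),(482,537),(390,522),(332,443),(345,355)]:
    d=pb(x,y,.068)-ctr;print(np.round(np.hypot(*d[:2])*1e3,1),round(np.degrees(np.arctan2(d[1],d[0]))%45,1))
P=[pa(x,y,.076) for x,y in [(215,120),(580,115),(133,165),(662,158),(145,293),(653,285),(277,330),(521,328)]]
print(np.round(P,4))
for a,b in [(0,1),(2,3),(4,5),(6,7)]:
    d=P[b]-P[a];print("yaw",np.degrees(np.arctan2(-d[0],d[1])),np.linalg.norm(d),(P[a]+P[b])/2)
for x,y in [(427,303),(452,418)]:pass
for nm,x,y in [("rimFL",775,35),("rimFR",20,48)]: print(nm,pa(x,y,.067))
print("latch",pb(170,420,.06))
E
```

```text
ctr [ 0.55431765 -0.0962902   0.068     ] nose [ 0.55439833 -0.09621685  0.071     ] disc [ 0.55424683 -0.09638095  0.055     ]
16.0 10.4
16.1 13.7
17.2 11.0
16.6 13.7
17.1 12.2
17.1 13.8
16.7 12.3
16.5 13.6
[[ 0.5159 -0.1065  0.076 ]
 [ 0.5136  0.0164  0.076 ]
 [ 0.5314 -0.1351  0.076 ]
 [ 0.5281  0.0452  0.076 ]
 [ 0.5773 -0.1336  0.076 ]
 [ 0.5734  0.0458  0.076 ]
 [ 0.5909 -0.0872  0.076 ]
 [ 0.5897 -0.      0.076 ]]
yaw 1.0803062638480512 0.12296393726934077 [ 0.51475772 -0.04505127  0.076     ]
yaw 1.065876068374919 0.18036371632187417 [ 0.52975477 -0.04493754  0.076     ]
yaw 1.2542570155354156 0.17948252130685688 [ 0.57532452 -0.0438926   0.076     ]
yaw 0.8094465062606573 0.08719511522191827 [ 0.59030728 -0.04360038  0.076     ]
rimFL [0.48750543 0.0824403  0.067     ]
rimFR [ 0.49311315 -0.17316995  0.067     ]
latch [ 0.55680233 -0.13619076  0.06      ]
```

```bash
python3 plan.py .52 .324 .20 150 10
```

```text
t 2.02 P [ 0.5372 -0.0507  0.298 ] yaw 90.54 z [-0.001 -0.    -1.   ] F [0.5 0.9 0.6] M [ 0.07  0.03 -0.01] w 0.994 q [-0.35  0.21  0.39  1.84 -0.09  1.11  1.65]
0 [0.0375, -0.0014, 0.0098] [-0.0, -0.0, -5.95]
1 [0.0374, 0.0026, 0.0098] [-0.0, -0.0, -5.95]
2 [0.037, 0.0064, 0.0098] [-0.0, -0.0, -5.95]
3 [0.0361, 0.0102, 0.0098] [-0.0, -0.0, -5.95]
4 [0.0348, 0.0138, 0.0098] [-0.0, -0.0, -5.95]
5 [0.0332, 0.0175, 0.0098] [-0.0, -0.0, -5.95]
6 [0.0312, 0.0207, 0.0098] [-0.0, -0.0, -5.95]
7 [0.0289, 0.0239, 0.0098] [-0.0, -0.0, -5.95]
8 [0.0263, 0.0268, 0.0098] [-0.0, -0.0, -5.95]
9 [0.0234, 0.0293, 0.0098] [-0.0, -0.0, -5.95]
```

Call:
send_rows(commands=[{"translation": [0.0375,-0.0015,0.01],"rot": [0,0,-6],"grip": 0.085},{"translation": [0.0375,0.0025,0.01],"rot": [0,0,-6],"grip": 0.085},{"translation": [0.037,0.0065,0.01],"rot": [0,0,-6],"grip": 0.085},{"translation": [0.036,0.01,0.01],"rot": [0,0,-6],"grip": 0.085},{"translation": [0.035,0.014,0.01],"rot": [0,0,-6],"grip": 0.085}])

```text
t: 2.43
eef_pos: [0.5261, 0.1413, 0.2478]
tool_rot: [-0.0, 0.491, 0.871, 0.0]
contact_force: [1.5, 0.3, -0.3]
gripper_width: 1.0
```

Call:
send_rows(commands=[{"translation": [0.033,0.0175,0.01],"rot": [0,0,-6],"grip": 0.085},{"translation": [0.031,0.0205,0.01],"rot": [0,0,-6],"grip": 0.085},{"translation": [0.029,0.024,0.01],"rot": [0,0,-6],"grip": 0.085},{"translation": [0.026,0.027,0.01],"rot": [0,0,-6],"grip": 0.085},{"translation": [0.0235,0.029,0.01],"rot": [0,0,-6],"grip": 0.085}])

```text
t: 2.85
eef_pos: [0.5155, 0.328, 0.1977]
tool_rot: [-0.001, 0.249, 0.968, 0.0]
contact_force: [0.8, 0.3, -0.2]
gripper_width: 0.995
```

```bash
python3 - <<'E'
from plan import *
for i in range(4): c=read_camera("wrist")
st()
np.savez("pics/w3.npz",**c)
cv2.imwrite("pics/w3.png",np.clip(255*(c["pixels"][:,:,::-1]/255.)**.6,0,255).astype(np.uint8))
E
```

```text
t 3.05 P [0.5154 0.3268 0.1975] yaw 150.94 z [-0.002 -0.    -1.   ] F [ 0.8 -0.5 -0.3] M [-0.05  0.06 -0.02] w 0.996 q [-0.69  0.42  0.03  1.77 -0.02  0.95  1.98]
```

View pics/w3.png

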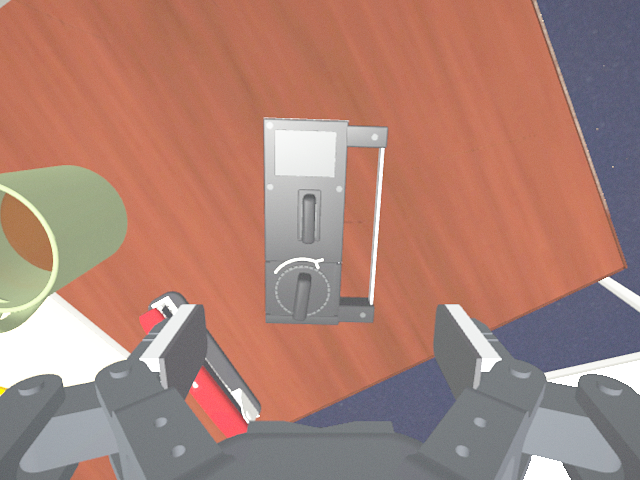

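```bash
python3 - <<'E'
from plan import *
c=load("pics/w3.npz")
crop(c,255,110,395,250,5,"pics/w3a.png");crop(c,255,190,395,330,5,"pics/w3b.png")
E
```

```text
(no output)
```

View pics/w3a.png

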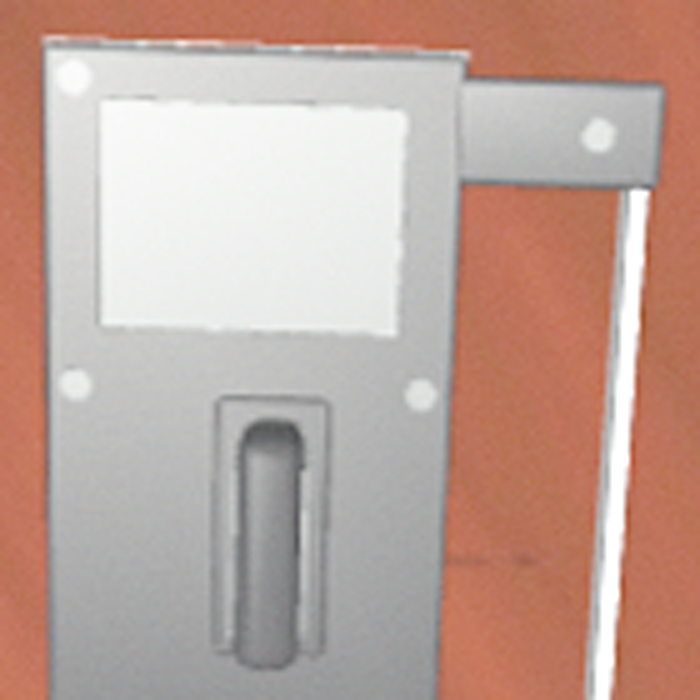

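View pics/w3b.png

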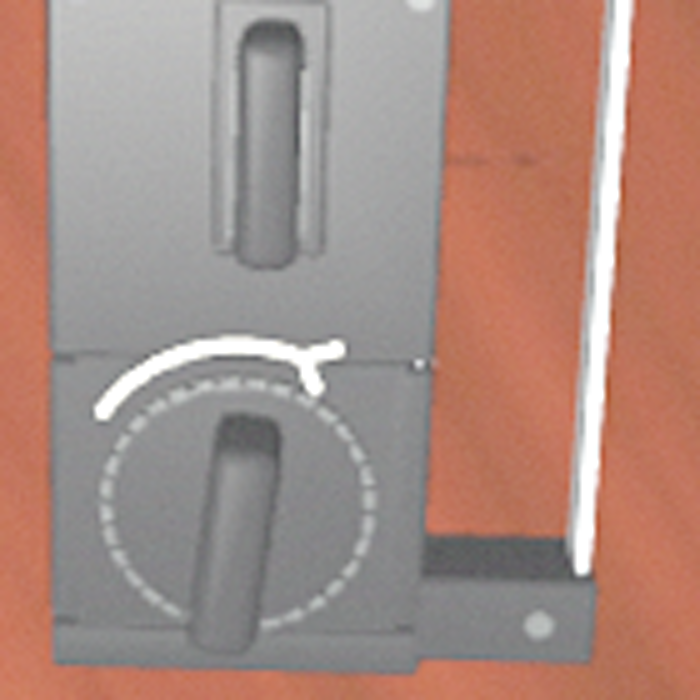

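```bash
python3 - <<'E'
from plan import *
c=load("pics/w3.npz");P,r=pose()
A=lambda x,y,z: atz(c,255+(x+.5)/5-.5,110+(y+.5)/5-.5,z)
B=lambda x,y,z: atz(c,255+(x+.5)/5-.5,190+(y+.5)/5-.5,z)
pts=dict(TL=A(45,42,.02),TR=A(467,55,.02),BL=B(53,630,.02),BR=B(415,633,.02),HF=A(663,88,.02),HK=B(595,580,.02),finc=A(270,552,.042),padc=A(273,526,.02),knobdisc=B(238,503,.024),barA=B(250,447,.044),barB=B(224,645,.044))
pts["finA"]=A(272,440,.042);pts["finB"]=A(267,665,.042)
for k,v in pts.items(): print(k,np.round(v,4),np.round(dep(c,*proj(c,v)),3))
def yaw(a,b): d=pts[b]-pts[a];return np.degrees(np.arctan2(d[1],d[0])),np.linalg.norm(d)
for a,b in [("TL","TR"),("BL","BR"),("BL","TL"),("BR","TR"),("TL","HF"),("knobdisc","padc"),("barB","barA"),("finB","finA"),("HK","HF")]: print(a,b,yaw(a,b))
# stapler pixels
for u,v in [(165,298),(258,412),(150,315),(240,430)]: print("stapler",dep(c,u,v))
E
```

```text
TL [0.5119 0.2423 0.02  ] [0.512 0.242 0.019]
TR [0.4577 0.2742 0.02  ] [0.456 0.275 0.   ]
BL [0.5947 0.3819 0.02  ] [0.595 0.382 0.02 ]
BR [0.5405 0.4126 0.02  ] [0.541 0.413 0.02 ]
HF [0.4342 0.2926 0.02  ] [0.434 0.293 0.02 ]
HK [0.5088 0.4187 0.02  ] [0.511 0.429 0.   ]
finc [0.5177 0.3221 0.042 ] [0.518 0.322 0.041]
padc [0.5182 0.3229 0.02  ] [0.515 0.319 0.041]
knobdisc [0.5542 0.3753 0.024 ] [0.549 0.368 0.044]
barA [0.543  0.3609 0.044 ] [0.544 0.362 0.041]
barB [0.5632 0.3883 0.044 ] [0.563 0.389 0.043]
finA [0.5092 0.3076 0.042 ] [0.509 0.308 0.041]
finB [0.5267 0.3371 0.042 ] [0.527 0.337 0.041]
TL TR (np.float64(149.46387427942693), np.float64(0.06285206365038348))
BL BR (np.float64(150.48512554296894), np.float64(0.06233000099692748))
BL TL (np.float64(-120.69078478749302), np.float64(0.16236118771635985))
BR TR (np.float64(-120.88086562089124), np.float64(0.16125259167920072))
TL HF (np.float64(147.07348995722074), np.float64(0.09254305247382963))
knobdisc padc (np.float64(-124.47486707747078), np.float64(0.06372895379532251))
barB barA (np.float64(-126.45282139545725), np.float64(0.03405577930954246))
finB finA (np.float64(-120.56501235158824), np.float64(0.03429735643019596))
HK HF (np.float64(-120.62506551731333), np.float64(0.1465542095898707))
stapler [0.66767544 0.329057   0.00791815]
stapler [0.65927958 0.47209387 0.00703719]
stapler [0.67126087 0.33035442 0.03450784]
stapler [0.66688568 0.46191036 0.03606233]
```

```bash
python3 plan.py .5177 .3221 .042 149.3 5
```

```text
t 3.05 P [0.5154 0.3268 0.1975] yaw 150.94 z [-0.002 -0.    -1.   ] F [ 0.8 -0.5 -0.3] M [-0.05  0.06 -0.02] w 0.996 q [-0.69  0.42  0.03  1.77 -0.02  0.95  1.98]
0 [-0.0009, -0.0006, 0.0311] [-0.01, -0.02, 0.33]
1 [-0.0009, -0.0005, 0.0311] [-0.01, -0.02, 0.33]
2 [-0.0009, -0.0006, 0.0311] [-0.01, -0.02, 0.33]
3 [-0.0009, -0.0005, 0.0311] [-0.01, -0.02, 0.33]
4 [-0.0008, -0.0006, 0.0311] [-0.01, -0.02, 0.33]
```

Call:
send_rows(commands=[{"translation": [-0.0015,-0.0008,0.035],"rot": [0,0,0.8],"grip": 0.045},{"translation": [-0.0015,-0.0008,0.035],"rot": [0,0,0.8],"grip": 0.045},{"translation": [-0.0014,-0.0012,0.03],"rot": [0,0,0],"grip": 0.045},{"translation": [0,0,0.02],"rot": [0,0,0],"grip": 0.045},{"translation": [0,0,0.01],"rot": [0,0,0],"grip": 0.045}])

```text
t: 3.47
eef_pos: [0.5186, 0.3174, 0.0658]
tool_rot: [-0.001, 0.268, 0.964, -0.002]
contact_force: [-0.2, 0.5, 0.6]
gripper_width: 0.526
```

```bash
python3 - <<'E'
from plan import *
for i in range(2): c=read_camera("wrist")
st()
crop(c,160,180,480,460,2.4,"pics/w4.png")
E
```

```text
t 3.57 P [0.5192 0.3184 0.0671] yaw 149.02 z [-0.002 -0.002 -1.   ] F [ 0.4 -0.4  0.3] M [ 0.05 -0.01  0.01] w 0.524 q [-0.68  0.59  0.03  1.85 -0.03  0.71  1.97]
```

View pics/w4.png

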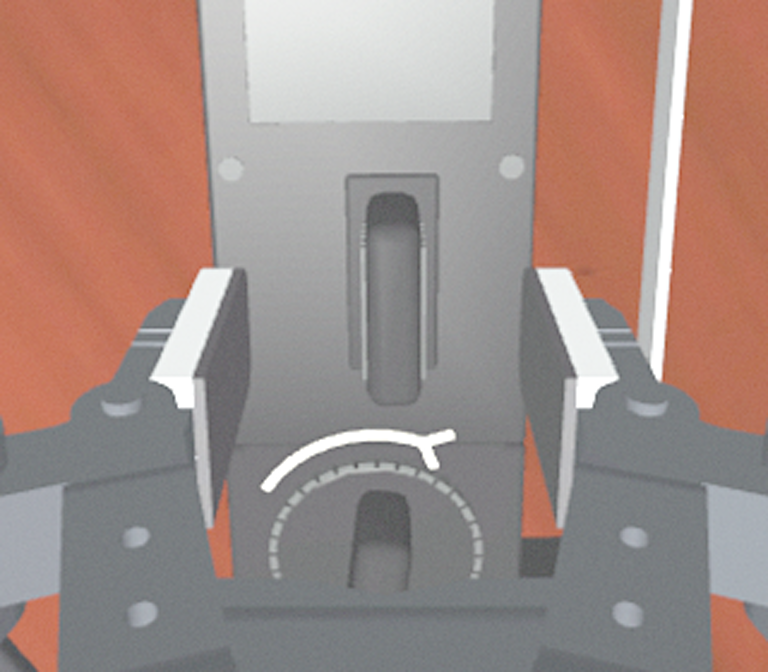

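Call:
send_rows(commands=[{"translation": [0.0016,0.0012,0.008],"rot": [0,0,-0.15],"grip": 0.045},{"translation": [0.0016,0.0012,0.008],"rot": [0,0,-0.15],"grip": 0.045},{"translation": [0,0,0.006],"rot": [0,0,0],"grip": 0.045},{"translation": [0,0,0.003],"rot": [0,0,0],"grip": 0.045},{"translation": [0,0,0],"rot": [0,0,0],"grip": 0.045}])

```text
t: 3.98
eef_pos: [0.5183, 0.3234, 0.0428]
tool_rot: [-0.0, 0.264, 0.965, -0.0]
contact_force: [0.2, -0.4, 0.0]
gripper_width: 0.526
```

Call:
send_rows(commands=[{"translation": [0,0,0],"rot": [0,0,0],"grip": 0.004},{"translation": [0,0,0],"rot": [0,0,0],"grip": 0.004},{"translation": [0,0,0],"rot": [0,0,0],"grip": 0.004},{"translation": [0,0,0],"rot": [0,0,0],"grip": 0.004},{"translation": [0,0,0],"rot": [0,0,0],"grip": 0.004}], force=60)

```text
t: 4.4
eef_pos: [0.519, 0.3236, 0.0439]
tool_rot: [0.0, 0.264, 0.965, 0.0]
contact_force: [0.1, -0.3, 5.4]
gripper_width: 0.1
```

```bash
python3 - <<'E'
from plan import *
st()
c=read_camera("wrist")
crop(c,160,180,480,460,2.4,"pics/w5.png")
E
```

```text
t 4.4 P [0.519  0.3236 0.0439] yaw 149.38 z [ 0.001  0.001 -1.   ] F [ 0.1 -0.3  5.4] M [-0.05  0.07 -0.05] w 0.1 q [-0.68  0.63  0.03  1.85 -0.03  0.66  1.97]
```

View pics/w5.png

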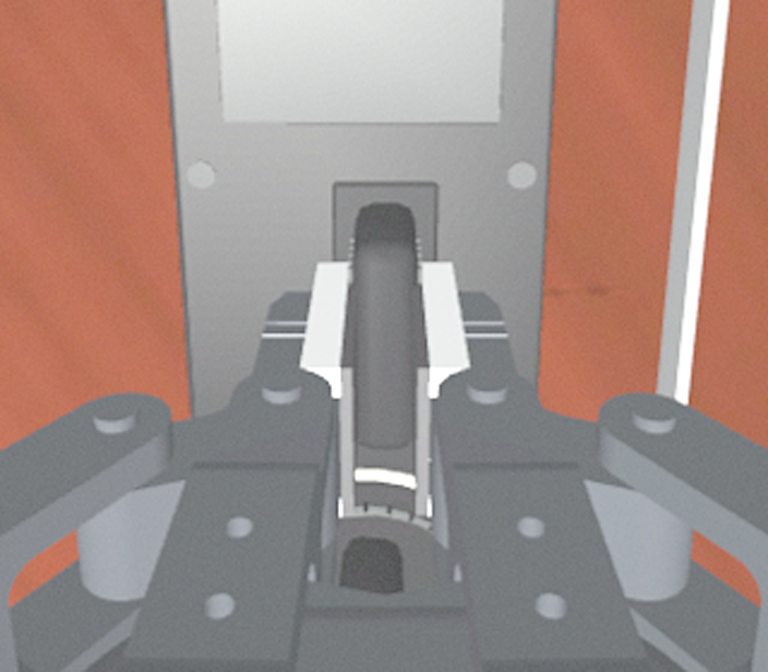

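Call:
send_rows(commands=[{"translation": [0,0,-0.01],"rot": [0,0,0],"grip": 0.004},{"translation": [0,0,-0.03],"rot": [0,0,0],"grip": 0.004},{"translation": [0,0,-0.035],"rot": [0,0,0],"grip": 0.004},{"translation": [0,0,-0.035],"rot": [0,0,0],"grip": 0.004},{"translation": [0,0,-0.03],"rot": [0,0,0],"grip": 0.004}])

```text
t: 4.87
eef_pos: [0.5184, 0.3233, 0.1856]
tool_rot: [0.0, 0.264, 0.965, 0.0]
contact_force: [0.7, 0.1, -2.2]
gripper_width: 0.095
```

```bash
python3 - <<'E'
from plan import *
st()
c=read_camera("wrist");np.savez("pics/w6.npz",**c)
crop(c,160,80,480,360,2.4,"pics/w6.png")
E
python3 plan.py .559 -.031 .20 1.1 25
```

```text
t 4.87 P [0.5184 0.3233 0.1856] yaw 149.39 z [ 0.  0. -1.] F [ 0.7  0.1 -2.2] M [-0.01 -0.11  0.01] w 0.095 q [-0.69  0.44  0.04  1.78 -0.02  0.93  1.97]
t 4.92 P [0.5212 0.3252 0.1919] yaw 149.36 z [ 0.008  0.006 -1.   ] F [1.7 1.6 2.3] M [ 0.07 -0.13 -0.05] w 0.1 q [-0.69  0.43  0.04  1.77 -0.02  0.93  1.97]
0 [-0.0086, -0.0115, -0.0004] [0.02, -0.02, 5.93]
1 [-0.0097, -0.0105, -0.0004] [0.02, -0.02, 5.93]
2 [-0.0107, -0.0095, -0.0004] [0.02, -0.02, 5.93]
3 [-0.0117, -0.0083, -0.0003] [0.02, -0.02, 5.93]
4 [-0.0124, -0.0071, -0.0004] [0.02, -0.02, 5.93]
5 [-0.0132, -0.0057, -0.0004] [0.02, -0.02, 5.93]
6 [-0.0136, -0.0044, -0.0003] [0.02, -0.02, 5.93]
7 [-0.014, -0.0029, -0.0004] [0.02, -0.02, 5.93]
8 [-0.0143, -0.0015, -0.0003] [0.02, -0.02, 5.93]
9 [-0.0143, 0.0, -0.0004] [0.02, -0.02, 5.93]
10 [-0.0143, 0.0015, -0.0003] [0.02, -0.02, 5.93]
11 [-0.014, 0.003, -0.0003] [0.02, -0.02, 5.93]
12 [-0.0136, 0.0044, -0.0004] [0.02, -0.02, 5.93]
13 [-0.0131, 0.0057, -0.0003] [0.02, -0.02, 5.93]
14 [-0.0125, 0.0072, -0.0003] [0.02, -0.02, 5.93]
15 [-0.0116, 0.0083, -0.0003] [0.02, -0.02, 5.93]
16 [-0.0107, 0.0095, -0.0004] [0.02, -0.02, 5.93]
17 [-0.0097, 0.0106, -0.0003] [0.02, -0.02, 5.93]
18 [-0.0085, 0.0115, -0.0003] [0.02, -0.02, 5.93]
19 [-0.0073, 0.0123, -0.0003] [0.02, -0.02, 5.93]
20 [-0.006, 0.013, -0.0003] [0.02, -0.02, 5.93]
21 [-0.0046, 0.0136, -0.0004] [0.02, -0.02, 5.93]
22 [-0.0032, 0.014, -0.0003] [0.02, -0.02, 5.93]
23 [-0.0018, 0.0142, -0.0003] [0.02, -0.02, 5.93]
24 [-0.0002, 0.0143, -0.0004] [0.02, -0.02, 5.93]
```

View pics/w6.png

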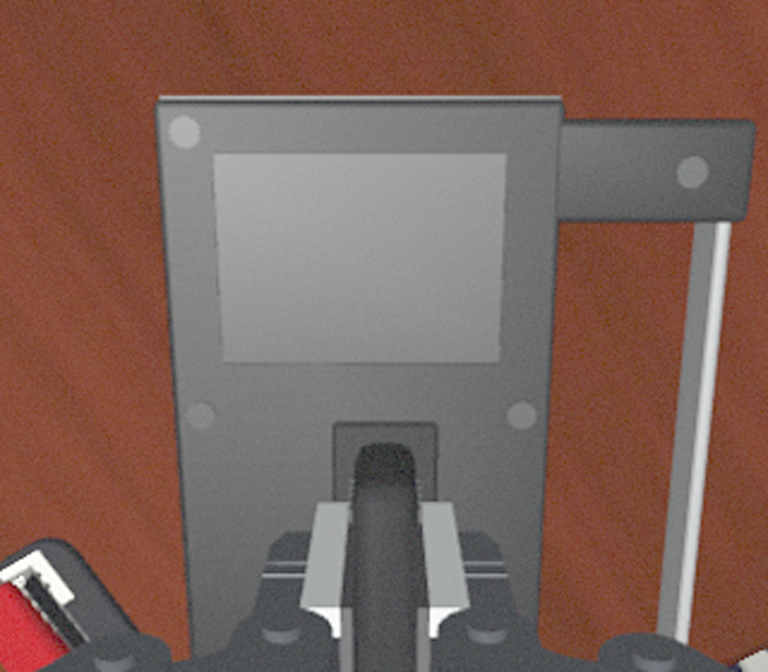

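Call:
send_rows(commands=[{"translation": [-0.0085,-0.0115,-0.001],"rot": [0,0,5.9],"grip": 0.004},{"translation": [-0.0095,-0.0105,-0.001],"rot": [0,0,5.9],"grip": 0.004},{"translation": [-0.0105,-0.0095,-0.001],"rot": [0,0,5.9],"grip": 0.004},{"translation": [-0.0115,-0.0085,-0.001],"rot": [0,0,5.9],"grip": 0.004},{"translation": [-0.0125,-0.007,-0.001],"rot": [0,0,5.9],"grip": 0.004}])

```text
t: 5.33
eef_pos: [0.5251, 0.2517, 0.1882]
tool_rot: [-0.0, 0.503, 0.864, -0.0]
contact_force: [0.3, 0.1, -2.7]
gripper_width: 0.096
```

Call:
send_rows(commands=[{"translation": [-0.013,-0.006,-0.001],"rot": [0,0,5.9],"grip": 0.004},{"translation": [-0.0135,-0.0045,-0.001],"rot": [0,0,5.9],"grip": 0.004},{"translation": [-0.014,-0.003,-0.001],"rot": [0,0,5.9],"grip": 0.004},{"translation": [-0.0145,-0.0015,-0.001],"rot": [0,0,5.9],"grip": 0.004},{"translation": [-0.0145,0,-0.001],"rot": [0,0,5.9],"grip": 0.004}])

```text
t: 5.75
eef_pos: [0.5324, 0.1802, 0.1932]
tool_rot: [-0.0, 0.706, 0.708, -0.0]
contact_force: [-0.7, 0.7, -1.7]
gripper_width: 0.099
```

Call:
send_rows(commands=[{"translation": [-0.0145,0.0015,0],"rot": [0,0,5.9],"grip": 0.004},{"translation": [-0.014,0.003,0],"rot": [0,0,5.9],"grip": 0.004},{"translation": [-0.0135,0.0045,0],"rot": [0,0,5.9],"grip": 0.004},{"translation": [-0.013,0.0055,0],"rot": [0,0,5.9],"grip": 0.004},{"translation": [-0.0125,0.007,0],"rot": [0,0,5.9],"grip": 0.004}])

```text
t: 6.17
eef_pos: [0.5403, 0.1092, 0.1932]
tool_rot: [-0.0, 0.863, 0.505, -0.0]
contact_force: [-0.1, -0.3, -2.9]
gripper_width: 0.095
```

Call:
send_rows(commands=[{"translation": [-0.0115,0.0085,0],"rot": [0,0,5.9],"grip": 0.004},{"translation": [-0.0105,0.0095,0],"rot": [0,0,5.9],"grip": 0.004},{"translation": [-0.0095,0.0105,0],"rot": [0,0,5.9],"grip": 0.004},{"translation": [-0.0085,0.0115,0],"rot": [0,0,5.9],"grip": 0.004},{"translation": [-0.0075,0.0125,0],"rot": [0,0,5.9],"grip": 0.004}])

```text
t: 6.58
eef_pos: [0.5489, 0.0384, 0.1932]
tool_rot: [-0.0, 0.963, 0.268, -0.0]
contact_force: [-0.1, -0.3, -0.9]
gripper_width: 0.098
```

```bash
python3 plan.py .557 -.032 .19 1.1 6
```

```text
t 6.58 P [0.5489 0.0384 0.1932] yaw 31.12 z [-0.001  0.    -1.   ] F [-0.1 -0.3 -0.9] M [ 0.03 -0.    0.04] w 0.098 q [-0.64  0.37  0.58  1.94 -0.26  0.9   0.61]
0 [-0.0049, 0.0107, 0.0005] [-0.01, 0.01, 5.0]
1 [-0.004, 0.0112, 0.0005] [-0.01, 0.01, 5.0]
2 [-0.003, 0.0114, 0.0006] [-0.01, 0.01, 5.0]
3 [-0.0019, 0.0117, 0.0005] [-0.01, 0.01, 5.0]
4 [-0.001, 0.0117, 0.0005] [-0.01, 0.01, 5.0]
5 [0.0001, 0.0119, 0.0006] [-0.01, 0.01, 5.0]
```

Call:
send_rows(commands=[{"translation": [-0.0058,0.013,0.001],"rot": [0,0,6],"grip": 0.004},{"translation": [-0.0045,0.0135,0.001],"rot": [0,0,6],"grip": 0.004},{"translation": [-0.003,0.014,0.001],"rot": [0,0,6],"grip": 0.004},{"translation": [-0.0016,0.014,0.001],"rot": [0,0,6],"grip": 0.004},{"translation": [0,0.0143,0.001],"rot": [0,0,6],"grip": 0.004}])

```text
t: 7.0
eef_pos: [0.5579, -0.0321, 0.1881]
tool_rot: [-0.0, 1.0, 0.01, -0.0]
contact_force: [-0.6, -0.1, -2.4]
gripper_width: 0.098
```

```bash
python3 - <<'E'
from plan import *
read_camera("wrist");read_camera("wrist")
st()
for n in ("scene","top","wrist"):
    c=read_camera(n);np.savez(f"pics/{n}7.npz",**c)
    if n=="scene": crop(c,290,175,460,345,4.5,"pics/s7.png")
    elif n=="top": crop(c,295,170,435,305,5,"pics/t7.png")
    else: cv2.imwrite("pics/w7.png",c["pixels"][:,:,::-1])
st()
E
```

```text
t 7.1 P [ 0.5578 -0.0342  0.1882] yaw 1.08 z [-0.001 -0.001 -1.   ] F [-0.4 -0.3 -2.3] M [-0.    0.03 -0.04] w 0.098 q [-0.6   0.43  0.71  1.93 -0.35  0.91  0.3 ]
t 7.25 P [ 0.5581 -0.0307  0.1881] yaw 1.57 z [-0.001  0.001 -1.   ] F [-1.2  0.2 -2.3] M [ 0.03 -0.04  0.02] w 0.1 q [-0.6   0.43  0.71  1.93 -0.35  0.91  0.31]
```

View pics/s7.png

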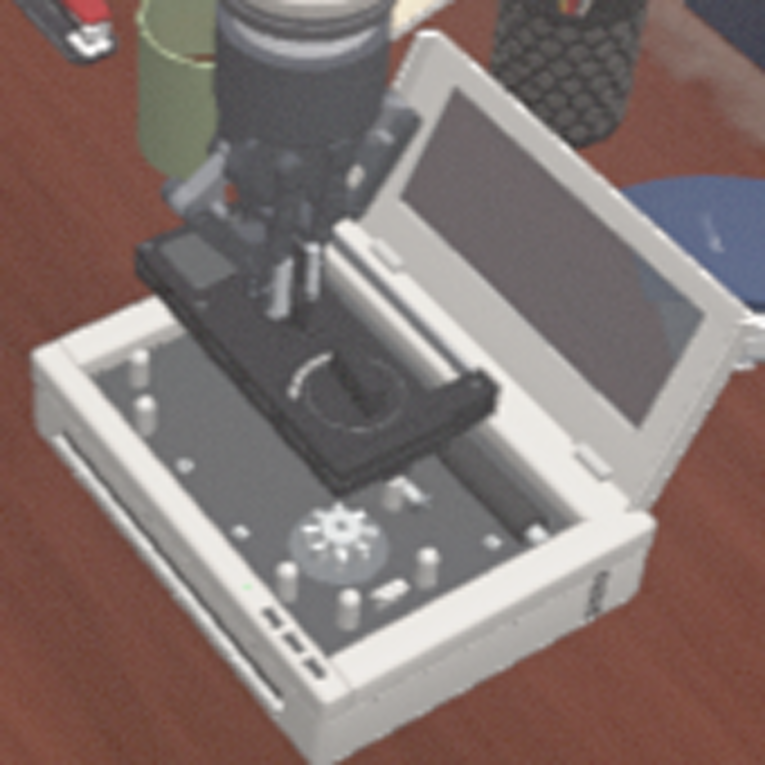

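View pics/t7.png

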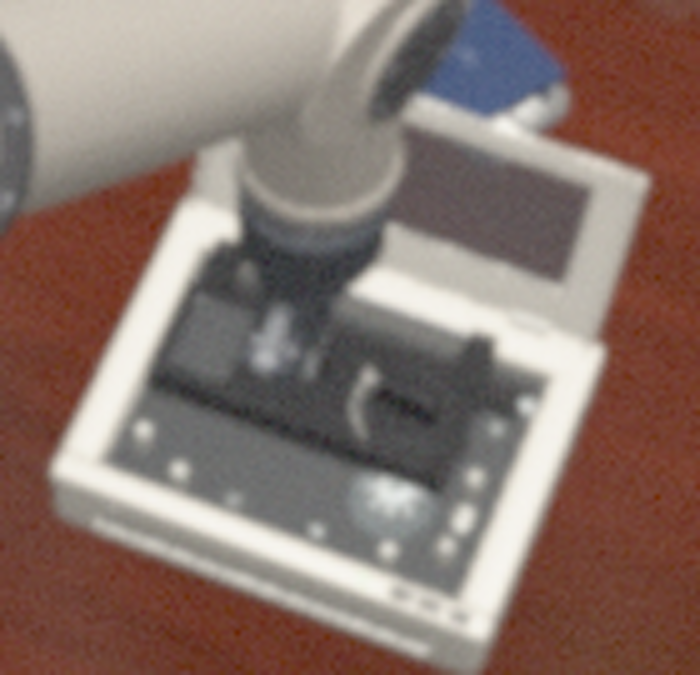

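View pics/w7.png

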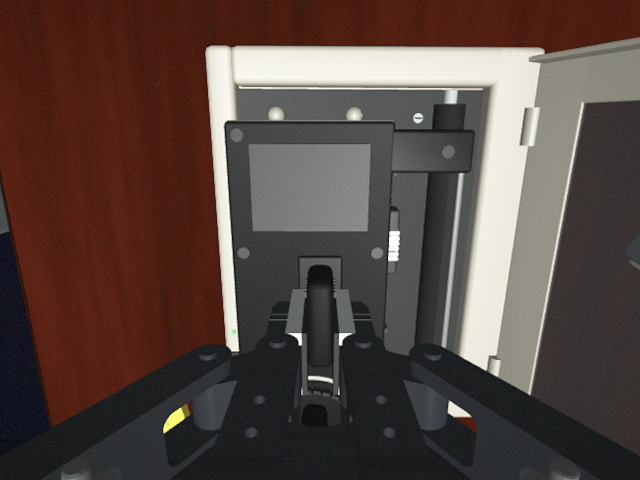

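Wrist view: the held cartridge's far corners are at (227,122) and (393,122), and the far pillars are at (276,115) and (355,115). The scene crop shows the knob end up-left of the spindle, as expected at this height. I'll let it settle and compare them closely.

Call:
send_rows(commands=[{"translation": [0,0,0.015],"rot": [0,0,0],"grip": 0.004},{"translation": [0,0,0.015],"rot": [0,0,0],"grip": 0.004},{"translation": [0,0,0],"rot": [0,0,0],"grip": 0.004},{"translation": [0,0,0],"rot": [0,0,0],"grip": 0.004},{"translation": [0,0,0],"rot": [0,0,0],"grip": 0.004}])

```text
t: 7.67
eef_pos: [0.5587, -0.0312, 0.1589]
tool_rot: [-0.0, 1.0, 0.013, 0.0]
contact_force: [0.9, -0.9, -1.9]
gripper_width: 0.099
```

```bash
python3 - <<'E'
from plan import *
for n in ("scene","wrist","wrist"):
    st();c=read_camera(n);np.savez(f"pics/{n}8.npz",**c)
    if n=="scene": crop(c,310,220,420,320,7,"pics/s8.png")
    else: crop(c,200,40,420,200,3.6,"pics/w8.png")
st()
E
```

```text
t 7.67 P [ 0.5587 -0.0312  0.1589] yaw 1.47 z [ 0.001  0.    -1.   ] F [ 0.9 -0.9 -1.9] M [ 0.03 -0.05  0.07] w 0.099 q [-0.58  0.47  0.68  1.95 -0.39  0.85  0.33]
t 7.72 P [ 0.5589 -0.0313  0.1591] yaw 1.45 z [ 0.001  0.    -1.   ] F [-0.2 -0.3 -2.9] M [-0.03 -0.07 -0.01] w 0.099 q [-0.58  0.47  0.68  1.95 -0.39  0.85  0.33]
t 7.77 P [ 0.559  -0.0315  0.1592] yaw 1.43 z [ 0.001  0.    -1.   ] F [-0.4 -0.4 -2. ] M [ 0.04 -0.02  0.01] w 0.098 q [-0.58  0.47  0.68  1.95 -0.39  0.85  0.33]
t 7.82 P [ 0.559  -0.0315  0.1591] yaw 1.43 z [ 0.001  0.    -1.   ] F [-0.7 -0.1 -2.5] M [ 0.01 -0.    0.04] w 0.097 q [-0.58  0.47  0.68  1.95 -0.39  0.85  0.34]
```

View pics/s8.png

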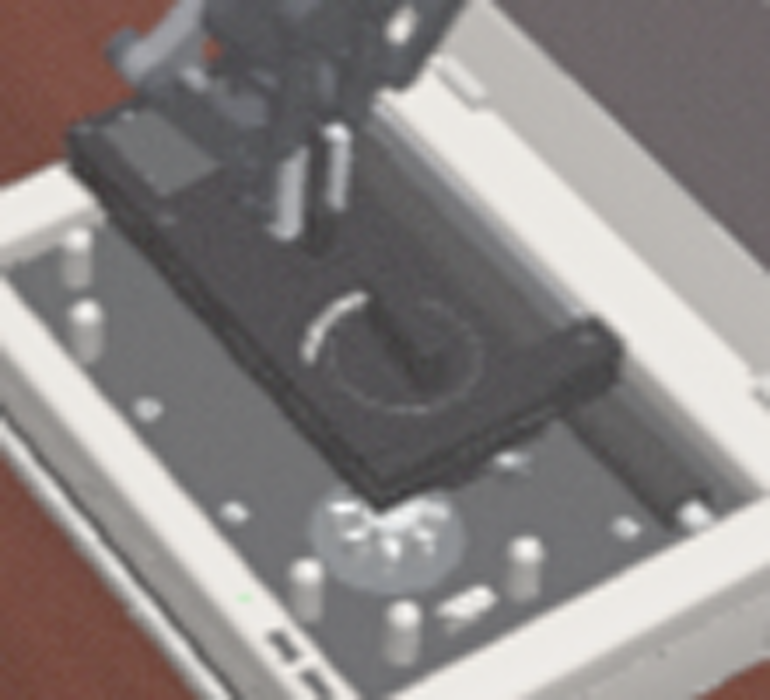

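View pics/w8.png

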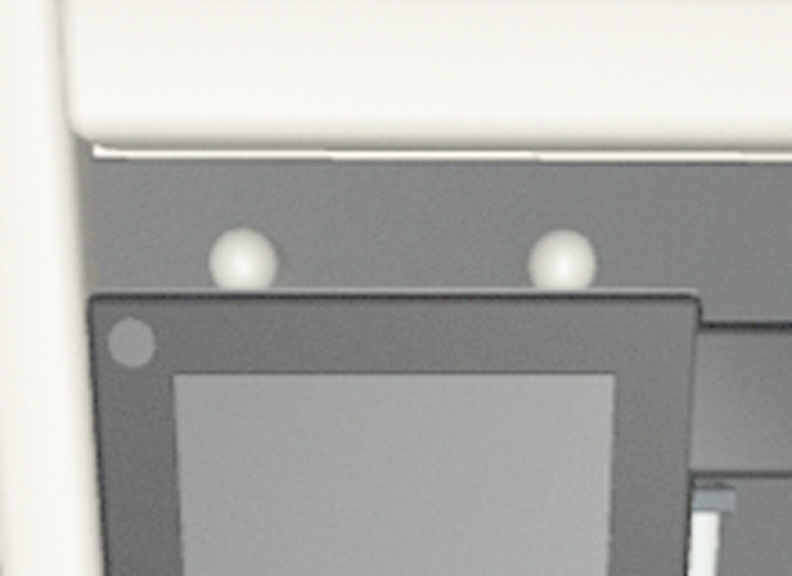

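```bash
python3 - <<'E'
from plan import *
c=load("pics/wrist8.npz")
A=lambda x,y,z: atz(c,200+(x+.5)/3.6-.5,40+(y+.5)/3.6-.5,z)
a,b=A(90,297,.135),A(698,297,.135);print("far corners",a,b,np.linalg.norm(a-b),"mid",(a+b)/2,"yaw",np.degrees(np.arctan2(*(b-a)[[1,0]])))
p,q=A(243,262,.0755),A(563,262,.0755);print("pillars",p,q,np.linalg.norm(p-q),"mid",(p+q)/2,"yaw",np.degrees(np.arctan2(*(q-p)[[1,0]])))
e=[dep(c,200+x/3.6,40+y/3.6) for x,y in [(130,340),(600,330),(400,340)]];print("topz",[round(v[2],4) for v in e])
for x,y in [(140,0),(760,0)]: pass
for x,y in [(100,150),(785,155)]: print("inner rim",A(x,y,.055))
s=load("pics/scene8.npz")
B=lambda x,y,z: atz(s,310+(x+.5)/7-.5,220+(y+.5)/7-.5,z)
print("S knob axis",B(405.5,352,.139),"S corner",B(375,492,.135),"far -x",B(72,135,.135))
s0=load("pics/scene0.npz")
C=lambda x,y,z: atz(s0,290+(x+.5)/4.5-.5,175+(y+.5)/4.5-.5,z)
print("S spindle",C(340,528,.068))
for n,x,y in [("fr",288,567),("kn-",349,595),("kn+",428,552),("far-",146,400),("far-2",139,354),("far+",215,320)]: print(n,C(x,y,.0755))
E
```

```text
far corners [0.5212366  0.04081514 0.135     ] [0.58364828 0.04231118 0.135     ] 0.06242961043344567 mid [0.55244244 0.04156316 0.135     ] yaw 1.3731435273911994
pillars [0.52925808 0.04635504 0.0755    ] [0.57483689 0.04744759 0.0755    ] 0.045591904308840144 mid [0.55204748 0.04690132 0.0755    ] yaw 1.373153875152645
topz [np.float64(0.1357), np.float64(0.1358), np.float64(0.1349)]
inner rim [0.50493225 0.0627471  0.055     ]
inner rim [0.6098736  0.06454913 0.055     ]
S knob axis [ 0.55864254 -0.09335069  0.139     ] S corner [ 0.52240192 -0.13042844  0.135     ] far -x [0.5228311  0.03814636 0.135     ]
S spindle [ 0.55788198 -0.09428734  0.068     ]
fr [ 0.51940707 -0.10587116  0.0755    ]
kn- [ 0.5346113  -0.13442143  0.0755    ]
kn+ [ 0.58148593 -0.1327488   0.0755    ]
far- [0.51758882 0.01881525 0.0755    ]
far-2 [0.53105321 0.04741589 0.0755    ]
far+ [0.57720005 0.04770451 0.0755    ]
```

Call:
send_rows(commands=[{"translation": [-0.0005,0.0005,0.01],"rot": [0,0,0],"grip": 0.004},{"translation": [0,0,0.01],"rot": [0,0,0],"grip": 0.004},{"translation": [0,0,0.008],"rot": [0,0,0],"grip": 0.004},{"translation": [0,0,0.006],"rot": [0,0,0],"grip": 0.004},{"translation": [0,0,0],"rot": [0,0,0],"grip": 0.004}])

```text
t: 8.23
eef_pos: [0.5567, -0.0321, 0.1224]
tool_rot: [0.0, 1.0, 0.012, -0.002]
contact_force: [-0.7, 0.0, -2.3]
gripper_width: 0.097
```

```bash
python3 - <<'E'
from plan import *
for n in ("scene","wrist"):
    c=read_camera(n);np.savez(f"pics/{n}9.npz",**c)
    if n=="scene": crop(c,310,220,420,320,7,"pics/s9.png")
    else: crop(c,200,40,420,200,3.6,"pics/w9.png")
st()
E
```

```text
t 8.33 P [ 0.5577 -0.0324  0.1238] yaw 1.38 z [-0.001 -0.    -1.   ] F [-0.1 -0.3 -2.9] M [ 0.04 -0.04  0.02] w 0.102 q [-0.54  0.52  0.64  1.98 -0.43  0.79  0.37]
```

View pics/s9.png

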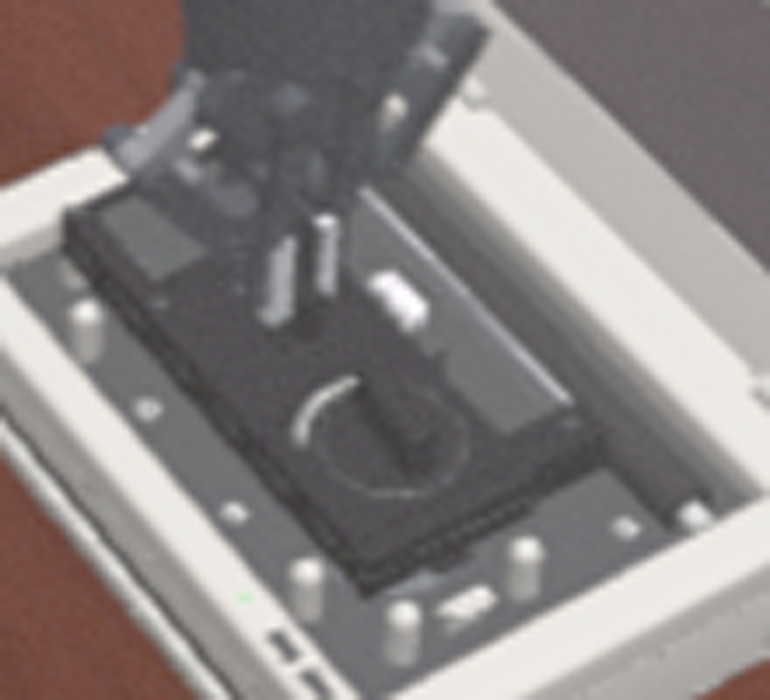

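View pics/w9.png

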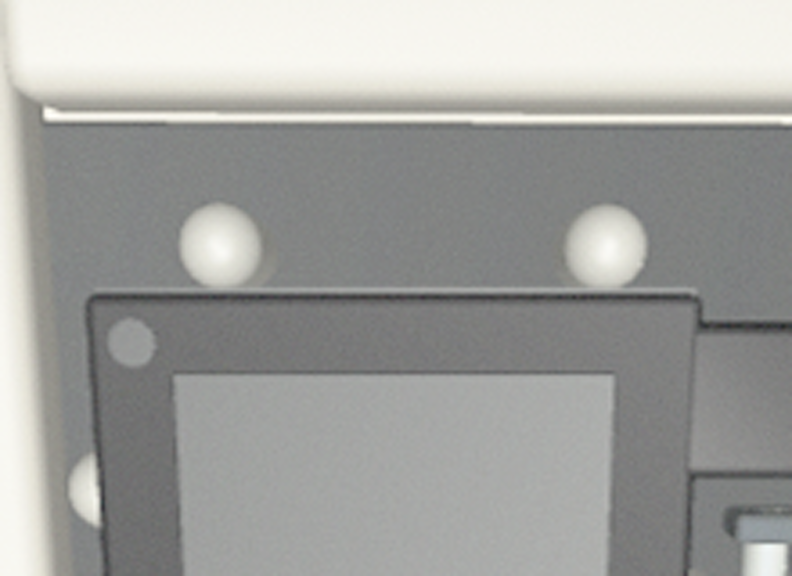

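```bash
cat > rel.py <<'E'
from plan import *
def rel(c,cl,cr,pl,pr,zt):
    A=lambda p,z: atz(c,200+(p[0]+.5)/3.6-.5,40+(p[1]+.5)/3.6-.5,z)
    a,b,p,q=A(cl,zt),A(cr,zt),A(pl,.0755),A(pr,.0755)
    print("cart mid",(a+b)/2,np.linalg.norm(a-b),"pillar",(p+q)/2,np.linalg.norm(p-q),"diff",((a+b)-(p+q))/2)
E
python3 - <<'E'
from rel import *
c=load("pics/wrist9.npz")
rel(c,(90,297),(698,297),(220,246),(606,246),.0995)
s=load("pics/scene9.npz")
B=lambda x,y,z: atz(s,310+(x+.5)/7-.5,220+(y+.5)/7-.5,z)
print("S knob axis",B(390.5,436,.104))
for i in range(3): read_camera("top");st()
E
```

```text
cart mid [0.55061486 0.04070237 0.0995    ] 0.062220460856448306 pillar [0.55204394 0.04669268 0.0755    ] 0.04539760270234153 diff [-0.00142908 -0.0059903   0.024     ]
S knob axis [ 0.55508846 -0.09478284  0.104     ]
t 8.38 P [ 0.558  -0.0324  0.1242] yaw 1.38 z [-0. -0. -1.] F [ 0.6  0.1 -1.7] M [-0.01  0.02 -0.02] w 0.101 q [-0.54  0.52  0.64  1.98 -0.43  0.79  0.37]
t 8.43 P [ 0.5582 -0.0324  0.1245] yaw 1.38 z [ 0. -0. -1.] F [ 0.4  0.8 -2.6] M [ 0.02 -0.03  0.  ] w 0.096 q [-0.54  0.52  0.64  1.98 -0.43  0.79  0.37]
t 8.48 P [ 0.5582 -0.0323  0.1246] yaw 1.39 z [ 0.001  0.    -1.   ] F [-0.3 -0.5 -2.2] M [ 0.02 -0.02 -0.05] w 0.095 q [-0.54  0.51  0.64  1.98 -0.43  0.79  0.37]
```

Call:
send_rows(commands=[{"translation": [0.0005,-0.0008,0.003],"rot": [0,0,0],"grip": 0.004},{"translation": [0,0,0.003],"rot": [0,0,0],"grip": 0.004},{"translation": [0,0,0.003],"rot": [0,0,0],"grip": 0.004},{"translation": [0,0,0.001],"rot": [0,0,0],"grip": 0.004},{"translation": [0,0,0],"rot": [0,0,0],"grip": 0.004}])

```text
t: 8.9
eef_pos: [0.5582, -0.0316, 0.114]
tool_rot: [0.0, 1.0, 0.012, -0.0]
contact_force: [0.3, -1.0, -3.3]
gripper_width: 0.096
```

Call:
send_rows(commands=[{"translation": [0,0,0.001],"rot": [0,0,0],"grip": 0.004},{"translation": [0,0,0.001],"rot": [0,0,0],"grip": 0.004},{"translation": [0,0,0],"rot": [0,0,0],"grip": 0.004},{"translation": [0,0,0],"rot": [0,0,0],"grip": 0.004},{"translation": [0,0,0],"rot": [0,0,0],"grip": 0.004}])

```text
t: 9.32
eef_pos: [0.5584, -0.0316, 0.1123]
tool_rot: [0.0, 1.0, 0.012, 0.0]
contact_force: [0.6, -1.6, -2.8]
gripper_width: 0.1
```

```bash
python3 - <<'E'
from plan import *
for n in ("scene","wrist"):
    c=read_camera(n);np.savez(f"pics/{n}10.npz",**c)
    if n=="scene": crop(c,310,220,420,320,7,"pics/s10.png")
    else: crop(c,200,40,420,200,3.6,"pics/w10.png")
st()
E
```

```text
t 9.42 P [ 0.5584 -0.0316  0.1123] yaw 1.38 z [ 0. -0. -1.] F [ 0.8 -2.5 -2.1] M [-0.52 -0.02 -0.02] w 0.096 q [-0.53  0.53  0.63  1.98 -0.45  0.77  0.38]
```

View pics/s10.png

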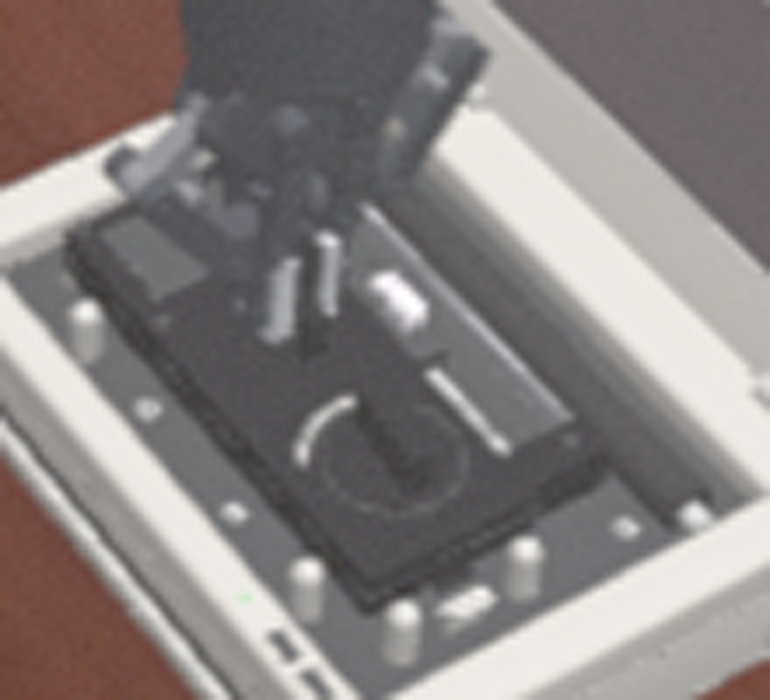

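View pics/w10.png

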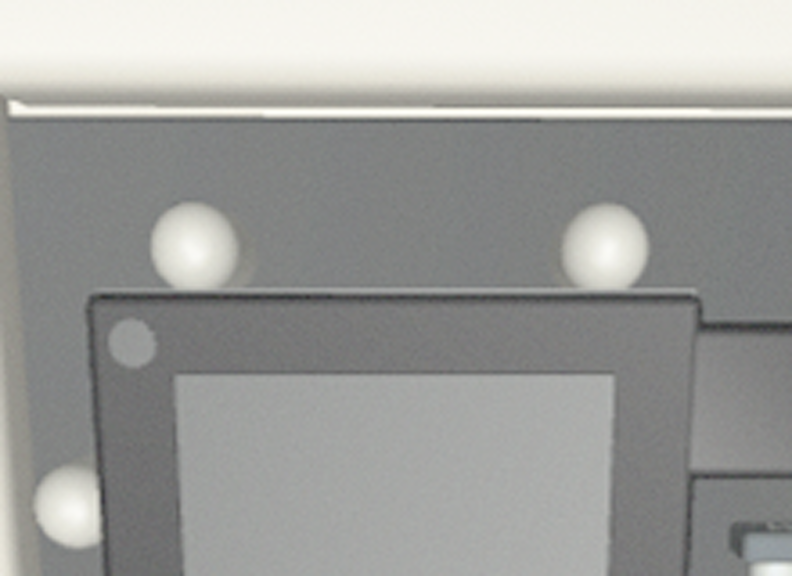

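```bash
python3 - <<'E'
from rel import *
c=load("pics/wrist10.npz")
rel(c,(90,297),(698,297),(194,247),(606,248),.0885)
s=load("pics/scene10.npz")
B=lambda x,y,z: atz(s,310+(x+.5)/7-.5,220+(y+.5)/7-.5,z)
print("S knob axis",B(391,457,.0925))
E
```

```text
cart mid [0.55189017 0.0414004  0.0885    ] 0.062267260835633116 pillar [0.55211224 0.04674843 0.0755    ] 0.0454284997667011 diff [-0.00022207 -0.00534803  0.013     ]
S knob axis [ 0.5566535  -0.09415354  0.0925    ]
```

Call:
send_rows(commands=[{"translation": [0,0,0.001],"rot": [0,0,0],"grip": 0.004},{"translation": [0,0,0],"rot": [0,0,0],"grip": 0.004},{"translation": [0,0,0],"rot": [0,0,0],"grip": 0.04},{"translation": [0,0,0],"rot": [0,0,0],"grip": 0.04},{"translation": [0,0,0],"rot": [0,0,0],"grip": 0.04}])

```text
t: 9.83
eef_pos: [0.5586, -0.0307, 0.1114]
tool_rot: [-0.0, 1.0, 0.012, 0.0]
contact_force: [-0.3, -0.1, -0.8]
gripper_width: 0.465
```

Call:
send_rows(commands=[{"translation": [0,0,-0.02],"rot": [0,0,0],"grip": 0.045},{"translation": [0,0,-0.03],"rot": [0,0,0],"grip": 0.045},{"translation": [0,0,-0.035],"rot": [0,0,0],"grip": 0.045},{"translation": [0,0.02,-0.025],"rot": [0,0,0],"grip": 0.045},{"translation": [0,0.02,0],"rot": [0,0,0],"grip": 0.045}])

```text
t: 10.25
eef_pos: [0.5626, -0.0709, 0.2265]
tool_rot: [-0.001, 1.0, 0.014, 0.004]
contact_force: [0.9, -0.3, -0.7]
gripper_width: 0.525
```

```bash
python3 - <<'E'
from plan import *
for n in ("wrist","scene","wrist"):
    c=read_camera(n);np.savez(f"pics/{n}11.npz",**c)
    if n=="scene": crop(c,290,200,440,330,5,"pics/s11.png")
    else: cv2.imwrite("pics/w11.png",np.clip(255*(c["pixels"][:,:,::-1]/255.)**.6,0,255).astype(np.uint8))
st()
E
```

```text
t 10.4 P [ 0.5594 -0.0727  0.2221] yaw 1.25 z [ 0.001  0.    -1.   ] F [-0.4  0.5  0.3] M [0.05 0.01 0.06] w 0.529 q [-0.56  0.39  0.74  1.89 -0.32  0.98  0.35]
```

View pics/s11.png

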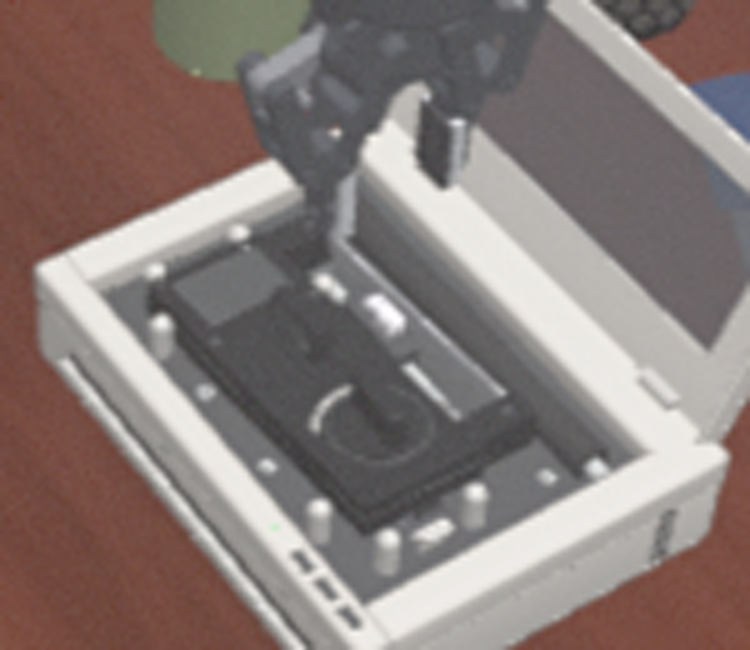

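View pics/w11.png

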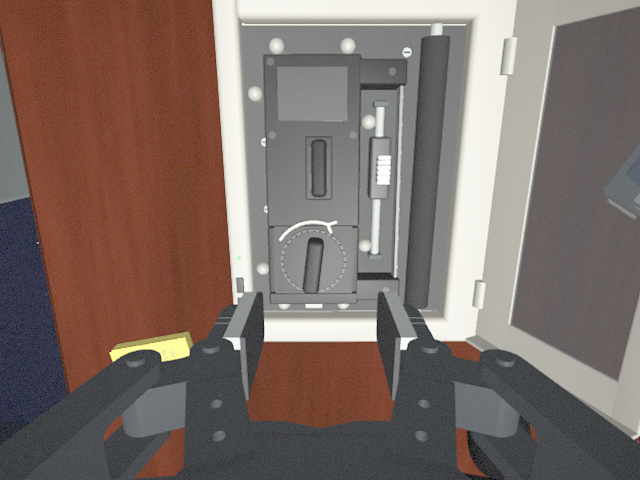

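```bash
python3 - <<'E'
from plan import *
c=load("pics/wrist11.npz")
crop(c,255,210,375,320,6,"pics/w11a.png")
for u,v in [(316,245),(313,265),(311,285),(300,240),(335,275),(318,150),(319,185)]: print(u,v,np.round(dep(c,u,v),4))
E
```

```text
316 245 [ 0.5569 -0.0765  0.1103]
313 265 [ 0.5552 -0.0895  0.1124]
311 285 [ 0.5541 -0.1027  0.1142]
300 240 [ 0.5457 -0.0792  0.0906]
335 275 [ 0.5706 -0.1036  0.0935]
318 150 [ 0.5571 -0.0173  0.1032]
319 185 [ 0.5581 -0.0387  0.1043]
```

View pics/w11a.png

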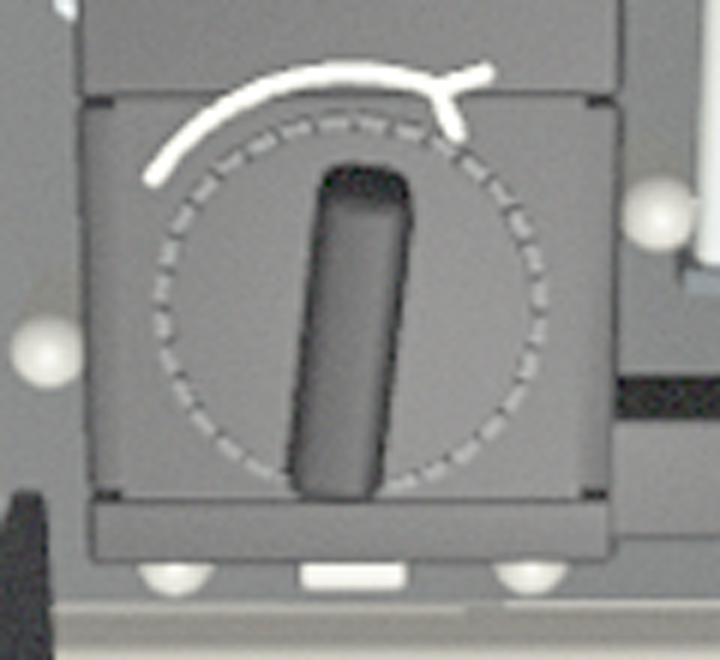

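```bash
python3 - <<'E'
from plan import *
c=load("pics/wrist11.npz")
A=lambda x,y,z: atz(c,255+(x+.5)/6-.5,210+(y+.5)/6-.5,z)
a,b=A(366,200,.110),A(337,490,.1138);print(a,b,np.linalg.norm(a-b),(a+b)/2,np.degrees(np.arctan2(*(a-b)[[1,0]]))-90)
print("disc ctr",A(352,305,.0915))
E
python3 plan.py .5555 -.092 .16 -5 5
```

```text
[ 0.55660342 -0.07521683  0.11      ] [ 0.55397314 -0.10729218  0.1138    ] 0.032406580759675306 [ 0.55528828 -0.0912545   0.1119    ] -4.687935362869908
disc ctr [ 0.55510601 -0.09368234  0.0915    ]
t 10.4 P [ 0.5594 -0.0727  0.2221] yaw 1.25 z [ 0.001  0.    -1.   ] F [-0.4  0.5  0.3] M [0.05 0.01 0.06] w 0.529 q [-0.56  0.39  0.74  1.89 -0.32  0.98  0.35]
0 [-0.0009, 0.0039, 0.0124] [-0.0, -0.02, 1.25]
1 [-0.0008, 0.0038, 0.0124] [-0.0, -0.02, 1.25]
2 [-0.0007, 0.0039, 0.0124] [-0.0, -0.02, 1.25]
3 [-0.0006, 0.0039, 0.0124] [-0.0, -0.02, 1.25]
4 [-0.0005, 0.0039, 0.0125] [-0.0, -0.02, 1.25]
```

Call:
send_rows(commands=[{"translation": [-0.0014,0.007,0.025],"rot": [0,0,2],"grip": 0.04},{"translation": [-0.0014,0.007,0.025],"rot": [0,0,2],"grip": 0.04},{"translation": [-0.0008,0.006,0.02],"rot": [0,0,2],"grip": 0.04},{"translation": [0,0,0.01],"rot": [0,0,0],"grip": 0.04},{"translation": [0,0,0],"rot": [0,0,0],"grip": 0.04}])

```text
t: 10.82
eef_pos: [0.5538, -0.0902, 0.1387]
tool_rot: [-0.0, 0.999, -0.04, -0.003]
contact_force: [-0.2, -0.7, 0.6]
gripper_width: 0.469
```

```bash
python3 - <<'E'
from plan import *
for n in ("scene","wrist"):
    c=read_camera(n);np.savez(f"pics/{n}12.npz",**c)
    if n=="scene": crop(c,290,200,440,330,5,"pics/s12.png")
    else: crop(c,160,180,480,460,2.4,"pics/w12.png")
st()
E
```

```text
t 10.92 P [ 0.5559 -0.0905  0.1414] yaw -4.51 z [-0.  0. -1.] F [ 0.4  0.  -0. ] M [ 0.01 -0.04 -0.02] w 0.472 q [-0.48  0.51  0.69  1.96 -0.43  0.83  0.38]
```

View pics/w12.png

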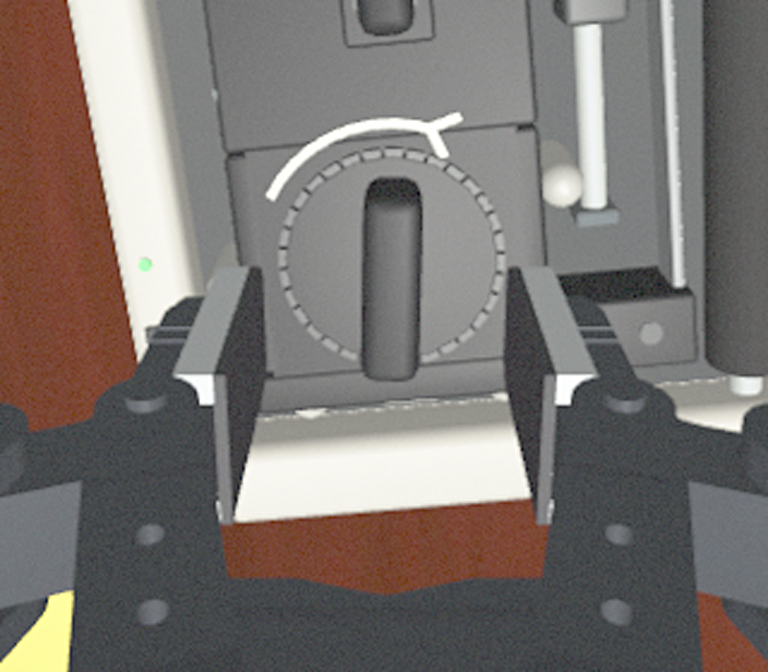

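Call:
send_rows(commands=[{"translation": [0.0005,0.001,0.01],"rot": [0,0,0],"grip": 0.035},{"translation": [0,0.001,0.01],"rot": [0,0,0],"grip": 0.035},{"translation": [0,0,0.006],"rot": [0,0,0],"grip": 0.035},{"translation": [0,0,0.002],"rot": [0,0,0],"grip": 0.035},{"translation": [0,0,0],"rot": [0,0,0],"grip": 0.035}])

```text
t: 11.33
eef_pos: [0.5555, -0.0933, 0.1126]
tool_rot: [-0.0, 0.999, -0.04, -0.001]
contact_force: [0.6, 0.6, -0.6]
gripper_width: 0.411
```

Call:
send_rows(commands=[{"translation": [0,0,0],"rot": [0,0,0],"grip": 0.005},{"translation": [0,0,0],"rot": [0,0,0],"grip": 0.005},{"translation": [0,0,0],"rot": [0,0,0],"grip": 0.005},{"translation": [0,0,0],"rot": [0,0,0],"grip": 0.005},{"translation": [0,0,0],"rot": [0,0,0],"grip": 0.005}], force=40)

```text
t: 11.75
eef_pos: [0.5561, -0.0935, 0.1136]
tool_rot: [-0.0, 0.999, -0.04, 0.0]
contact_force: [-0.3, -0.7, 1.8]
gripper_width: 0.118
```

```bash
python3 - <<'E'
from plan import *
for n in ("scene","wrist"):
    c=read_camera(n);np.savez(f"pics/{n}13.npz",**c)
    if n=="scene": crop(c,290,200,440,330,5,"pics/s13.png")
    else: crop(c,160,180,480,460,2.4,"pics/w13.png")
st()
E
```

```text
t 11.85 P [ 0.5561 -0.0935  0.1136] yaw -4.61 z [ 0.001  0.    -1.   ] F [-0.4 -0.2  1.6] M [-0.01  0.09 -0.03] w 0.117 q [-0.44  0.55  0.66  1.97 -0.47  0.78  0.41]
```

View pics/w13.png

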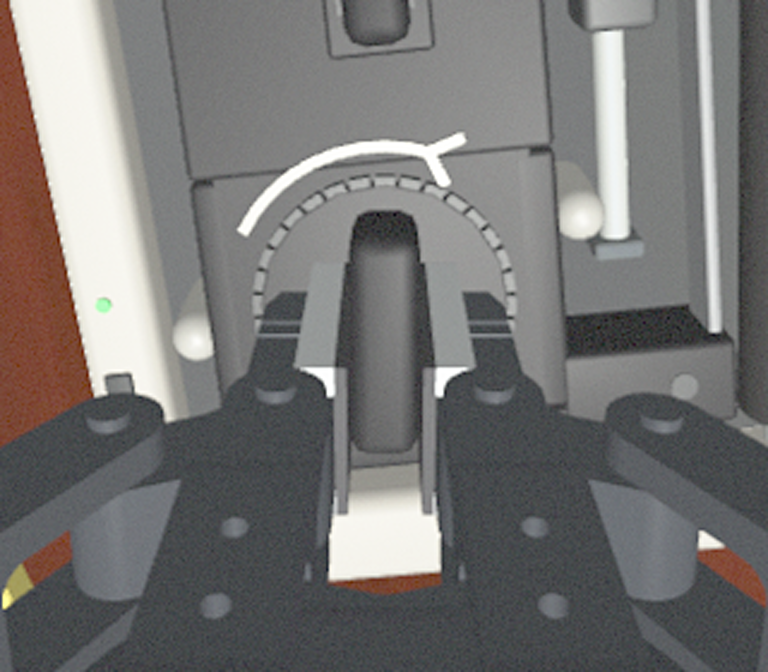

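View pics/s13.png

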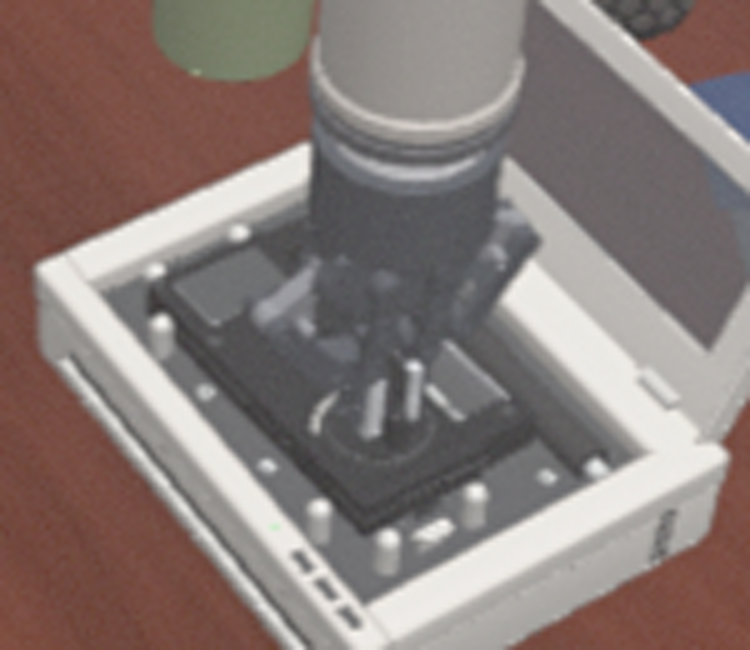

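Call:
send_rows(commands=[{"translation": [0,0,0.001],"rot": [0,0,2],"grip": 0.005},{"translation": [0,0,0.001],"rot": [0,0,2],"grip": 0.005},{"translation": [0,0,0],"rot": [0,0,3],"grip": 0.005},{"translation": [0,0,0],"rot": [0,0,3],"grip": 0.005},{"translation": [0,0,0],"rot": [0,0,2],"grip": 0.005}])

```text
t: 12.27
eef_pos: [0.5569, -0.0937, 0.1129]
tool_rot: [-0.0, 0.989, -0.146, 0.001]
contact_force: [-3.2, -0.0, 11.7]
gripper_width: 0.116
```

```bash
python3 -c "
from plan import *
st()"
```

```text
t 12.27 P [ 0.5569 -0.0937  0.1129] yaw -16.77 z [ 0.002  0.001 -1.   ] F [-3.2 -0.  11.7] M [0.31 0.49 0.06] w 0.116 q [-0.48  0.57  0.72  1.97 -0.52  0.79  0.25]
```

Call:
send_rows(commands=[{"translation": [0,0,0],"rot": [0,0,2],"grip": 0.005},{"translation": [0,0,0],"rot": [0,0,2],"grip": 0.005},{"translation": [0,0,0],"rot": [0,0,2],"grip": 0.005},{"translation": [0,0,0],"rot": [0,0,2],"grip": 0.005},{"translation": [0,0,0],"rot": [0,0,2],"grip": 0.005}])

```text
t: 12.68
eef_pos: [0.5564, -0.0937, 0.1117]
tool_rot: [0.0, 0.973, -0.231, 0.001]
contact_force: [0.3, -0.7, 1.2]
gripper_width: 0.116
```

```bash
python3 -c "
from plan import *
st()"
```

```text
t 12.68 P [ 0.5564 -0.0937  0.1117] yaw -26.72 z [ 0.001 -0.    -1.   ] F [ 0.3 -0.7  1.2] M [-0.02 -0.3   0.08] w 0.116 q [-0.51  0.58  0.76  1.98 -0.56  0.8   0.11]
```

Call:
send_rows(commands=[{"translation": [0,0,0.001],"rot": [0,0,0],"grip": 0.005},{"translation": [0,0,0.001],"rot": [0,0,0],"grip": 0.005},{"translation": [0,0,0.001],"rot": [0,0,0],"grip": 0.005},{"translation": [0,0,0],"rot": [0,0,0],"grip": 0.005},{"translation": [0,0,0],"rot": [0,0,0],"grip": 0.005}])

```text
t: 13.1
eef_pos: [0.5562, -0.0943, 0.1085]
tool_rot: [0.0, 0.973, -0.23, 0.001]
contact_force: [1.3, -4.5, 1.8]
gripper_width: 0.114
```

```bash
python3 -c "
from plan import *
st()"
```

```text
t 13.1 P [ 0.5562 -0.0943  0.1085] yaw -26.62 z [ 0.001 -0.001 -1.   ] F [ 1.3 -4.5  1.8] M [-0.7  -0.33  0.03] w 0.114 q [-0.51  0.59  0.76  1.98 -0.56  0.79  0.11]
```

Call:
send_rows(commands=[{"translation": [0.0004,0.0008,0.001],"rot": [0,0,0],"grip": 0.005},{"translation": [0.0004,0.0008,0.001],"rot": [0,0,0],"grip": 0.005},{"translation": [0,0,0.001],"rot": [0,0,0],"grip": 0.005},{"translation": [0,0,0.001],"rot": [0,0,0],"grip": 0.005},{"translation": [0,0,0],"rot": [0,0,0],"grip": 0.005}])

```text
t: 13.52
eef_pos: [0.5558, -0.0953, 0.1042]
tool_rot: [0.0, 0.973, -0.23, -0.0]
contact_force: [0.1, -3.6, 2.3]
gripper_width: 0.112
```

```bash
python3 - <<'E'
from plan import *
st()
c=read_camera("wrist");crop(c,160,180,480,460,2.4,"pics/w14.png")
c=read_camera("scene");crop(c,290,200,440,330,5,"pics/s14.png")
st()
E
```

```text
t 13.52 P [ 0.5558 -0.0953  0.1042] yaw -26.61 z [-0. -0. -1.] F [ 0.1 -3.6  2.3] M [-0.48 -0.19 -0.  ] w 0.112 q [-0.5   0.6   0.75  1.98 -0.57  0.79  0.12]
t 13.62 P [ 0.5558 -0.0953  0.1042] yaw -26.61 z [-0. -0. -1.] F [-0.7 -3.7  2. ] M [-0.44 -0.2  -0.  ] w 0.116 q [-0.5   0.6   0.75  1.98 -0.57  0.79  0.12]
```

View pics/w14.png

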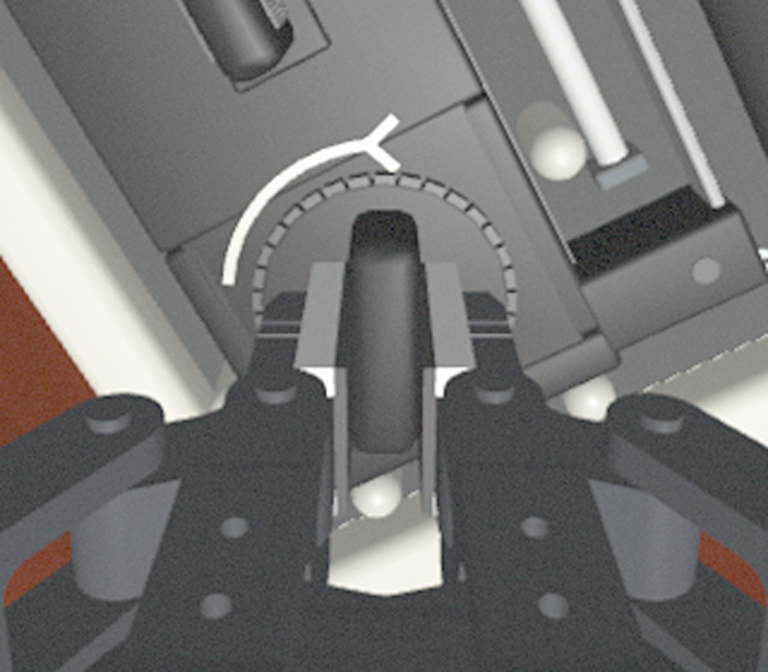

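View pics/s14.png

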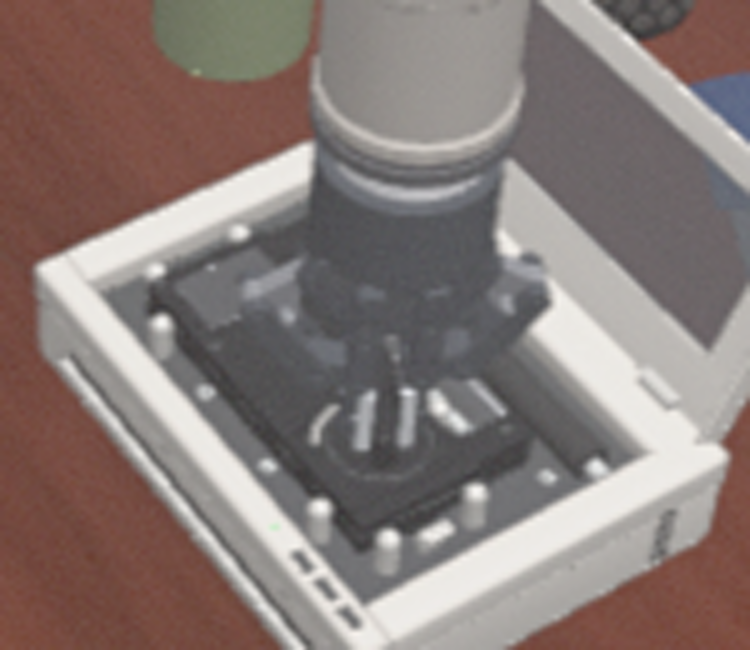

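Call:
send_rows(commands=[{"translation": [0.0003,0.0006,0.001],"rot": [0,0,0],"grip": 0.005},{"translation": [0,0,0.001],"rot": [0,0,0],"grip": 0.005},{"translation": [0,0,0.001],"rot": [0,0,0],"grip": 0.005},{"translation": [0,0,0.001],"rot": [0,0,0],"grip": 0.005},{"translation": [0,0,0],"rot": [0,0,0],"grip": 0.005}])

```text
t: 14.03
eef_pos: [0.5556, -0.0962, 0.1]
tool_rot: [0.0, 0.973, -0.23, -0.0]
contact_force: [0.2, -3.9, 2.8]
gripper_width: 0.115
```

```bash
python3 -c "
from plan import *
st()"
```

```text
t 14.03 P [ 0.5556 -0.0962  0.1   ] yaw -26.63 z [-0. -0. -1.] F [ 0.2 -3.9  2.8] M [-0.62 -0.03 -0.01] w 0.115 q [-0.49  0.6   0.74  1.98 -0.58  0.78  0.12]
```

Call:
send_rows(commands=[{"translation": [0.0003,0.0006,0.001],"rot": [0,0,0],"grip": 0.005},{"translation": [0,0,0.001],"rot": [0,0,0],"grip": 0.005},{"translation": [0,0,0.001],"rot": [0,0,0],"grip": 0.005},{"translation": [0,0,0.001],"rot": [0,0,0],"grip": 0.005},{"translation": [0,0,0],"rot": [0,0,0],"grip": 0.005}])

```text
t: 14.45
eef_pos: [0.556, -0.0965, 0.0997]
tool_rot: [-0.002, 0.973, -0.23, -0.0]
contact_force: [-14.2, 2.6, 44.8]
gripper_width: 0.117
```

```bash
python3 -c "
from plan import *
st()"
```

```text
t 14.45 P [ 0.556  -0.0965  0.0997] yaw -26.65 z [ 0.     0.004 -1.   ] F [-14.2   2.6  44.8] M [0.86 3.08 0.03] w 0.117 q [-0.49  0.6   0.74  1.98 -0.58  0.78  0.13]
```

Call:
send_rows(commands=[{"translation": [0,0,-0.002],"rot": [0,0,0],"grip": 0.005},{"translation": [0,0,-0.001],"rot": [0,0,0],"grip": 0.005},{"translation": [0,0,0],"rot": [0,0,0],"grip": 0.035},{"translation": [0,0,0],"rot": [0,0,0],"grip": 0.035},{"translation": [0,0,0],"rot": [0,0,0],"grip": 0.035}])

```text
t: 14.87
eef_pos: [0.5557, -0.0955, 0.0986]
tool_rot: [-0.0, 0.973, -0.23, -0.001]
contact_force: [-0.4, 0.3, 0.6]
gripper_width: 0.411
```

Call:
send_rows(commands=[{"translation": [0,0,-0.02],"rot": [0,0,0],"grip": 0.035},{"translation": [0,0,-0.03],"rot": [0,0,0],"grip": 0.035},{"translation": [0,0,-0.035],"rot": [0,0,0],"grip": 0.035},{"translation": [0,0,-0.025],"rot": [0,0,0],"grip": 0.035},{"translation": [0,0,0],"rot": [0,0,0],"grip": 0.035}])

```text
t: 15.28
eef_pos: [0.5586, -0.0971, 0.2136]
tool_rot: [-0.001, 0.973, -0.23, 0.003]
contact_force: [0.9, -0.2, -0.6]
gripper_width: 0.411
```

```bash
python3 - <<'E'
from plan import *
for n in ("wrist","scene","wrist"):
    c=read_camera(n);np.savez(f"pics/{n}15.npz",**c)
    if n=="scene": crop(c,290,200,440,330,5,"pics/s15.png")
    else: cv2.imwrite("pics/w15.png",np.clip(255*(c["pixels"][:,:,::-1]/255.)**.6,0,255).astype(np.uint8))
st()
E
```

```text
t 15.43 P [ 0.5556 -0.0957  0.2085] yaw -26.55 z [-0.001  0.001 -1.   ] F [-0.3  0.9 -0.2] M [0.02 0.02 0.03] w 0.409 q [-0.61  0.46  0.88  1.91 -0.43  0.98  0.01]
```

View pics/s15.png

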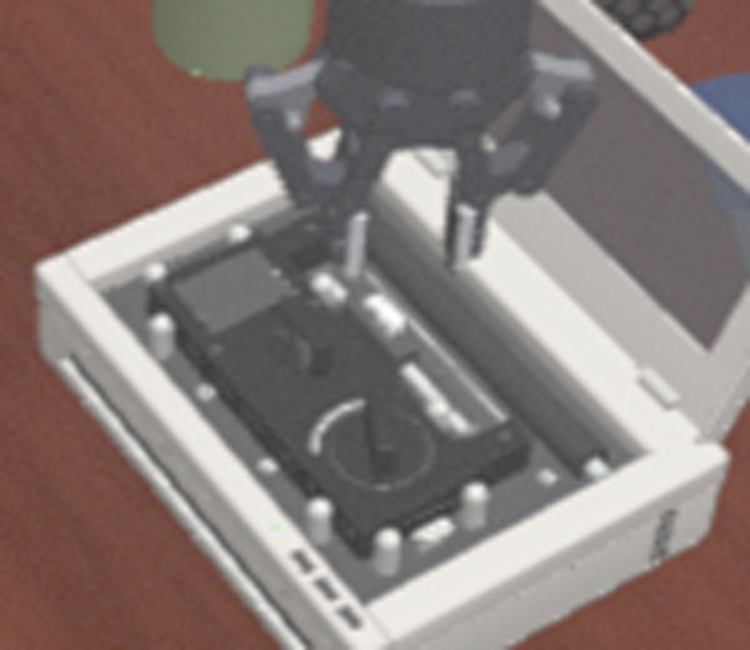

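View pics/w15.png

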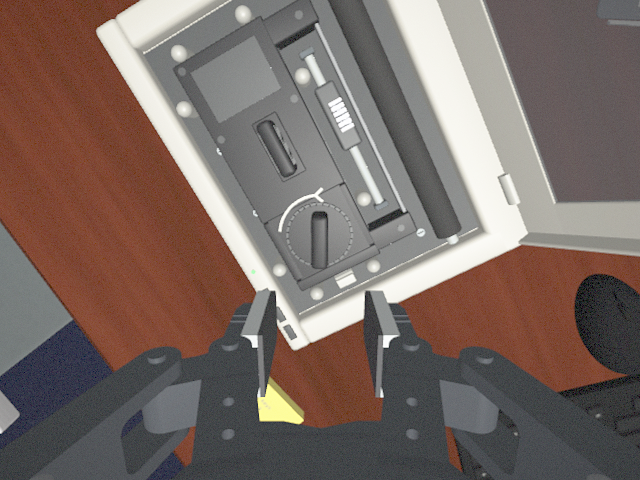

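Depth check: fit the case-top plane and compare it with the deck.

```bash
python3 - <<'E'
from plan import *
c=load("pics/wrist15.npz")
crop(c,255,175,425,305,4.6,"pics/w15a.png")
W=cloud(c);s=load("pics/scene15.npz");Ws=cloud(s)
yaw=np.radians(1.1);ex=np.array([np.cos(yaw),np.sin(yaw)]);ey=np.array([-ex[1],ex[0]])
def loc(W,b): d=W[...,:2]-np.array(b);return d@ex,d@ey
for nm,W,b in (("wrist",W,(.553,-.0443)),("scene",Ws,(.5562,-.0425))):
    X,Y=loc(W,b);Z=W[...,2]
    for lab,(x0,x1,y0,y1) in dict(far=(-28,28,60,80),mid_l=(-28,-14,-20,40),knob_corner=(-29,-23,-79,-65),knob_corner2=(23,29,-79,-65),deckfront=(-42,-36,-20,20),disc=(-18,-9,-60,-44),disc2=(9,18,-60,-44),deckrear=(35,50,-82,-76),bartop=(-3,3,-56,-48)).items():
        m=(X>x0/1e3)&(X<x1/1e3)&(Y>y0/1e3)&(Y<y1/1e3)
        print(nm,lab,m.sum(),np.round(np.nanmedian(Z[m])*1e3,1) if m.sum() else "", np.round(np.nanstd(Z[m])*1e3,1) if m.sum() else "")
E
```

```text
wrist far 3144 75.4 0.7
wrist mid_l 1931 75.1 0.7
wrist knob_corner 155 75.1 0.7
wrist knob_corner2 170 75.0 38.7
wrist deckfront 4142 269.6 67.2
wrist disc 672 202.3 70.1
wrist disc2 2230 271.5 65.8
wrist deckrear 1754 254.3 47.5
wrist bartop 113 99.1 0.7
scene far 151 77.4 2.1
scene mid_l 142 77.0 142.5
scene knob_corner 115 374.9 127.1
scene knob_corner2 70 248.2 148.7
scene deckfront 41 57.3 85.2
scene disc 62 301.9 236.5
scene disc2 42 562.8 237.3
scene deckrear 73 287.3 88.4
scene bartop 15 102.6 232.1
```

View pics/w15a.png

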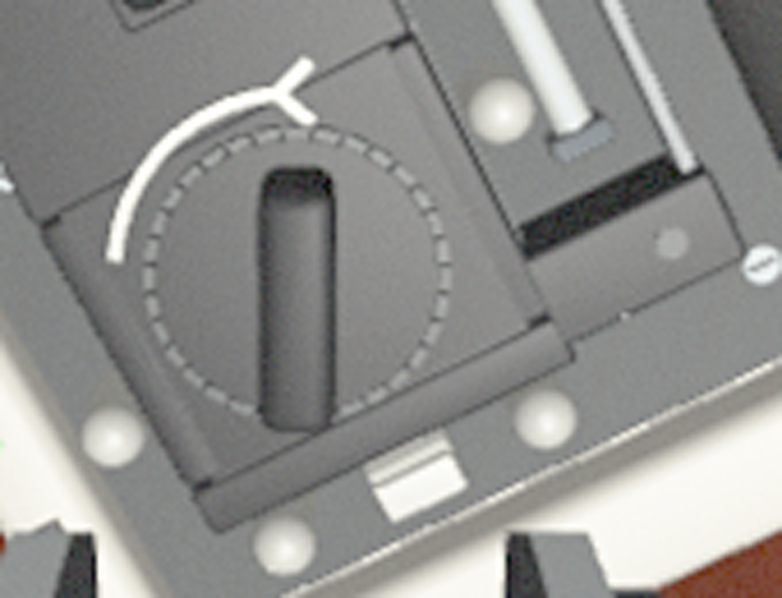

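```bash
python3 - <<'E'
from plan import *
print(hand_in());st()
E
```

```text
the job is handed in; nothing more can be done
None
the job is handed in; nothing more can be done
```

The ribbon cartridge is fitted in the printer and fully home, and I handed the job in at about 15.4 s of the 48 s. `hand_in()` reports no verdict, so these are my own checks.

**What I did:** I picked the cartridge up by its fin, turned it about 148° and lined it up with the far pillars and the spindle to within about 1 mm. I set it on the spindle and let go. Then I gripped the knob bar and wound it about 22° clockwise with about 12 N of downward force. The reaction force fell to about 1 N and the knob end sank as the teeth meshed. I pressed it home, released it and backed off about 0.11 m.

**Last checks:**
- **Height:** the wrist camera reads the case top at 75.0–75.4 mm at both ends and the middle, where a seated cartridge should read 75. The bar top is 99.1 mm, where it should be 99.
- **Latch:** in the picture it lies against the foot of the knob end.
- **Forces:** the highest wrist force reading I saw was about 47 N, against the final stop. At the end it was near zero, with the gripper touching nothing.
- **Bystanders:** I saw nothing touch the mug, stapler or sticky notes, but I did not re-measure their positions.

**Disagreements:**
- **Cameras:** the fixed cameras placed the printer 2–4 mm away from the wrist camera, so I aligned the cartridge and bay within a single picture. The scene camera's far and middle case-top readings were about 2 mm higher than the wrist camera's. Its knob-end readings were unusable because the gripper blocked the view.
- **Latch click:** I saw no separate force step for it, only the rise to about 45 N at the stop.

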